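Ratchet the clamp open and pull the block

TASK

A steel block is held down in the narrow gap of the clamping fixture by a sliding keeper bar. Unscrew the clamp all the way to its stop by working the spokes of its cross handle counterclockwise in short back-and-forth swings in the open half below the cover, then pull the block up out of the gap by its exposed top edge and set it down gently, standing upright inside the aluminium tray. Leave everything else on the bench where it is and let go of everything at the end.

Things in the scene. Friction and masses are not known exactly. Their poses are not given: they have to be found in the camera images.
- hub (a point): Hub of the cross handle, on the screw axis, in the spokes' plane. Frame fixed to the inclined face: z out of the face (30 deg from vertical, leaning to the fixture's front), x up the slope, y left. Four steel spokes at right angles, 12 mm thick, 66 mm from axis to the centre of an 18 mm black end ball. Hub radius 18 mm, top 13 mm above the spoke plane. Face plate 30 mm below it, 172 mm square
- cover_edge (a point): Middle of the open front edge of the dark half cover, on its top; same axes as hub, 20 mm above the spoke plane. From this edge the cover (4 mm thick, screw heads 3 mm higher) goes 86 mm up the slope, 86 mm to each side, with side and back walls down to the face. Spokes pass freely under it, fingers cannot: only the half down the slope (hub x below 0) is open to the tool
- guard_top (a point): Middle of the top bar of the steel bar guard that stands on the half cover; same axes as hub, in which it lies at x +50, z +150 mm. The guard is a hoop of 10 mm tube 120 mm wide (y), with rungs 40 and 80 mm below its top, standing straight out of the cover, so that it leans over the handle: a tool pointing straight down at the spokes strikes it; one held along the screw axis clears it
- screw (a joint): Turn of the clamp screw, rad: 0 tightened, grows counterclockwise seen from above the face (about +z of hub), 4.5 = unscrewed, at its stop. At value q the spokes point at angles q, q + pi/2, q + pi and q + 3 pi/2, counterclockwise from +x of hub. Starts between 0 and 0.7. Friction 0.2 N m, no spring, stays where it is left
- keeper (a joint): Travel of the keeper bar, m, driven by the screw in proportion: 0.042 at 4.5 rad. The bar, 14 mm wide and 10 mm thick, lies 1.5 mm above the block's top; tightened, it covers the 24 mm of the block's length nearest to the inclined housing; fully unscrewed, it is 18 mm clear of the block
- fixture: Clamping fixture, fixed, base plate 170 x 315 x 12 mm. Origin on the bench; x to its rear (away from the robot at yaw 0), y left, z up. Inclined housing with the screw: y -11 to 161 mm, up to 150 mm high, with the bar guard 245 mm; hub is at x -15, y 75, z 84 mm. Keeper guide: x 2 to 38, y -36 to -10, top z 102 mm. The slot station is on the right (gap)
- gap (a point): Middle of the gap that holds the block, level with the tops of the aluminium jaws, 54 mm above the bench; axes as fixture. The gap is 23 mm wide (x), 96 mm long (y) and 42 mm deep; the jaws are 16 mm thick and 112 mm long
- block_mid (a point): Centre (half-way up) of the steel block, 20 (x) x 90 (y) x 70 (z) mm, about 0.3 kg. It stands in the fixture's gap with its 90 mm along the gap; its top is 82 mm above the bench and its uppermost 28 mm stand clear of the jaws
- tray_in (a point): Centre of the inner floor of the open aluminium tray, which is fixed to the bench: outside 190 (x) x 120 (y) x 22 mm high, walls 4 mm. x along its length. The parts pot stands in the half with negative x; the other part is free
- pot_mid (a point): Middle (15 mm up) of the screw-top parts pot with the dark blue lid in the tray, 43 mm wide, 31 mm high. To be left alone
- drive_box: White drive box with dial and rocker switch, 90 x 164 x 79 mm with its plugs, loose. Origin under its centre. To be left alone
- loupe: Black watchmaker's loupe, 38 mm wide, 30 mm high, loose. Origin under its centre. To be left alone
- bottle: Tea bottle, 62 mm wide, 178 mm high, loose, upright. Origin under its centre. To be left alone
- adapter: Black mains adapter, 47 x 103 x 40 mm, loose. Origin under its centre, y along its length. To be left alone
- pouch: Pink pencil pouch, 60 x 202 x 39 mm, loose, y along its length. Origin under its centre. To be left alone

How it is judged:
By the outcome, as a careful person would: the job done as asked, in the order asked, and still so for the second after the job is handed in, with the robot touching nothing.
It also fails if it takes over 72 s, if anything falls off the work surface, if the arm or the gripper's body presses on something with over 40 N, if the wrist force passes 120 N, or if a joint passes its speed limit or range.

ROBOT

A 6-joint arm with a two-finger parallel gripper is mounted at the origin on a cart in front of the work surface, level with it; the furniture and walls round the work are solid. World frame = base frame: x ahead of the robot, y to its left, z up, the work surface at z = 0. Lengths are in mm, angles in rad, forces in N, time in s.
With the tool pointing down it reaches from about 350 to 875 mm from the base axis. Payload 4.2 kg.
Tool frame: the origin (TCP) lies midway between the tips of the shut fingers; the grasp point (between the pads) lies 19 mm behind it (arm.grip_depth is the distance from the TCP to the grasp point, in mm); z points along the fingers, y is the line along which they close (so a half turn about z gives the same grasp; the last joint's range is limited). The gripper opens to 85 mm and grips with 20 to 120 N. Pads are 22 mm wide; open, the fingers measure 114 mm over their backs; the gripper's body (76 mm by 85 mm) begins 54 mm behind the grasp point. The pads swing forward as they close: fully open they stand 13 mm farther back than shut.
Start: joints at [1.372, 0.385, 0.008, 0, -1.194, -0.259], TCP at [276.201, 560.636, 231.312] pointing down, gripper open.
Joint ranges: [-3.14, 3.14], [-1.21, 2.06], [-1.07, 1.41], [-3.16, 2.05], [-2.99, -0.16], [-3.1, 3.1]. Speed limits (rad/s): [2.79, 2.79, 3.14, 3.14, 3.14, 3.14].

INTERFACE

Orientations are given as a unit quaternion [x, y, z, w].
In Python, from bench import arm, optics gives the robot as it stands. The module is installed in compiled form; this text tells all that it offers.
- The arm moves only by the tool step_arm, never from a script. Its argument "motion" is a list of rows, each an object with "dr": the turn, a rotation vector about the tool's x, y, z in units of 8 degrees (1.0 is 8 degrees), a list of three; "slide": the shift along the tool's x, y, z in mm, a list of three; "jaw": the finger opening in mm, from 0 to 85.4. A call has exactly 8 rows; each row is the pose to reach, as a shift and turn from the pose commanded when the call began, along the tool's axes at that moment; what a row does not reach only later rows make up. A row lasts 1/8 s, in which the tool goes at most 62.5 mm and 10.7 degrees, less where a joint would pass 70% of its speed; a pose out of reach is approached as far as the arm can. A call with a gripper value outside its range is refused whole. The fingers move at their own pace and stop on an object; the grip force is fixed at half the most. Time passes only in rows, so rows that repeat a pose let the fingers close, or fill a call up. It gives the time, the measured TCP pose, the force, the opening and the grip force at its end, in the units of the state.
- arm.read_state(): the state, without advancing time (a new reading comes with each control period).
- optics.get_image(name): name is "scene" or "top" or "wrist"; returns the picture (384x512x3 uint8, blue, green, red); there is no depth.
- optics.camera_info(name): a dict with "camera_matrix" (3x3 intrinsics, pixels), "view" (4x4, takes a point from world to camera coordinates); the wrist camera has in their place "T_tool_cam" (4x4, takes a point from camera to tool coordinates, whose origin is the TCP and whose axes are the flange's). Camera axes: x right, y up, looking along -z (the intrinsics and any distortion apply to the point x, -y, -z); pixel columns grow to the right and rows downward; lengths in mm; the calibration is good to about 2 mm. The wrist camera is an equidistant fisheye: a pixel r from the principal point sees the ray r / f radians off the axis. A picture is of the moment at which its call begins: read the wrist's pose just before it. camera_info takes no time and is no camera call.
- arm.job_done(): hands the job in; it is judged then, once.
The state is a dict: "clock": time; "joints": joint angles; "joint_vel": joint speeds; "joint_efforts": joint torques, N m; "position": TCP position; "ee_rot": TCP orientation; "contact_force": force on the tool from outside, world axes, zero at the start; "wrist_torque": the same for the moment, N m; "gripper_width": finger opening in mm; "grasp_force": force on a finger pad.
Only numpy, scipy, OpenCV 4.12 (cv2) and the standard library are available. Lean on these libraries where they do the work, as an engineer would, in place of code of your own. Each camera call takes 0.05 s, during which the arm holds its last target. There are 200 camera calls.

## Working session

There is one attempt and no reset: what is moved stays moved. The work goes in short steps, Python scripts to look and compute and a tool call to move; the robot and the scene stay as the last step left them, time stands still between calls to the robot, and variables do not carry over. Pictures are saved under pics/ and viewed, at most 10 in all, crops included, and the job is handed in when it is done.

Besides the shell and the picture viewer there is one more tool, called in YAML: its name, and indented under it one key for each argument. step_arm: Moves the arm, as the interface text tells. Its arguments: {"type":"object","properties":{"motion":{"type":"array","items":{"type":"object","properties":{"dr":{"type":"array","items":{"type":"number"}},"slide":{"type":"array","items":{"type":"number"}},"jaw":{"type":"number"}}}}},"required":["motion"]}

```bash
mkdir -p pics
python3 - <<'E'
from bench import arm, optics
import cv2,numpy as np
s=arm.read_state();print(s)
for n in("scene","top"):
    im=optics.get_image(n);cv2.imwrite(f"pics/{n}0.png",im)
    i=optics.camera_info(n);print(n,{k:np.round(np.array(v),4).tolist() if not isinstance(v,str) else v for k,v in i.items()})
i=optics.camera_info("wrist");print({k:np.round(np.array(v),4).tolist() if not isinstance(v,str) else v for k,v in i.items()})
a=cv2.imread("pics/scene0.png");b=cv2.imread("pics/top0.png")
E
```

```text
{'clock': 0.0, 'joints': array([ 1.37159518e+00,  3.85553154e-01,  6.65546802e-03, -5.34157816e-04,
       -1.19400511e+00, -2.58585987e-01]), 'joint_vel': array([ 7.30587558e-04,  3.81853368e-04,  3.94115726e-04, -6.48116231e-05,
        1.11010767e-03,  8.63647912e-04]), 'joint_efforts': array([-3.97905260e-04, -3.92289877e+01,  1.88394517e+01,  4.18602750e+00,
       -4.77122376e-03,  1.02427762e-05]), 'position': array([275.95248756, 560.13673157, 230.23002334]), 'ee_rot': array([ 9.73895110e-01, -2.26995913e-01, -2.16861813e-04,  1.06013920e-03]), 'contact_force': array([ 0.34722563,  0.08888606, -0.20974556]), 'wrist_torque': array([-0.05294521, -0.02608856, -0.05443024]), 'grasp_force': 0.0, 'gripper_width': 85.51717961656259}
scene {'camera_matrix': [[415.6982, 0.0, 253.4583], [0.0, 415.6982, 194.5813], [0.0, 0.0, 1.0]], 'view': [[0.5228, -0.8522, -0.021, -295.7873], [0.506, 0.2904, 0.8122, -423.5212], [-0.6861, -0.4352, 0.583, -1173.3148], [0.0, 0.0, 0.0, 1.0]]}
top {'camera_matrix': [[488.2822, 0.0, 256.4189], [0.0, 488.2822, 185.1038], [0.0, 0.0, 1.0]], 'view': [[0.0164, -0.9998, 0.0146, -25.7576], [0.9897, 0.0183, 0.1416, -587.747], [-0.1419, 0.0121, 0.9898, -1453.3566], [0.0, 0.0, 0.0, 1.0]]}
{'camera_matrix': [[297.3186, 0.0, 252.8363], [0.0, 297.3186, 195.5831], [0.0, 0.0, 1.0]], 'T_tool_cam': [[-0.0005, 0.9519, 0.3064, 79.9608], [1.0, 0.0005, 0.0003, 0.0545], [0.0001, 0.3064, -0.9519, -142.3471], [0.0, 0.0, 0.0, 1.0]]}
```

View pics/scene0.png

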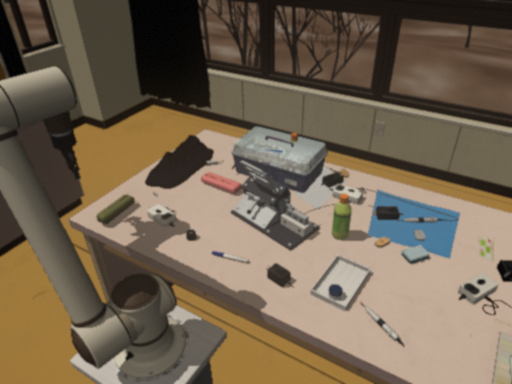

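View pics/top0.png

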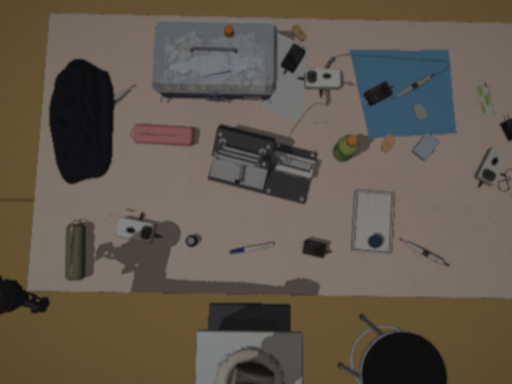

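The scene view shows the fixture at about (275,215) and the tray at (342,282). In the top view the fixture is at (262,165), the tray at (373,221) with the pot at its lower end (375,241), and the bottle at (347,147). I'll enlarge both.

```bash
cat > h.py <<'E'
from bench import arm, optics
import cv2,numpy as np
from scipy.spatial.transform import Rotation as R
def cam(n):
    i=optics.camera_info(n);return np.array(i["camera_matrix"]),np.array(i["view"])
def proj(n,P):
    K,V=cam(n);P=np.atleast_2d(P);c=P@V[:3,:3].T+V[:3,3]
    p=np.c_[c[:,0],-c[:,1],-c[:,2]];q=p@K.T;return q[:,:2]/q[:,2:]
def ray(n,uv):
    K,V=cam(n);d=np.linalg.inv(K)@np.array([uv[0],uv[1],1.]);d=V[:3,:3].T@(d*[1,-1,-1])
    return -V[:3,:3].T@V[:3,3],d/np.linalg.norm(d)
def onz(n,uv,z):
    o,d=ray(n,uv);return o+d*(z-o[2])/d[2]
def two(uv1,uv2):
    o1,d1=ray("scene",uv1);o2,d2=ray("top",uv2)
    t=np.linalg.lstsq(np.c_[d1,-d2],o2-o1,rcond=None)[0];a=o1+d1*t[0];b=o2+d2*t[1];return (a+b)/2,np.linalg.norm(a-b)
E
python3 - <<'E'
from h import *
a=cv2.imread("pics/top0.png")[118:208,200:325];b=cv2.imread("pics/scene0.png")[165:255,225:325]
f=lambda x:np.clip(255*(x/255.)**.6,0,255).astype('uint8')
cv2.imwrite("pics/t1.png",cv2.resize(f(a),None,fx=6,fy=6,interpolation=cv2.INTER_CUBIC))
cv2.imwrite("pics/s1.png",cv2.resize(f(b),None,fx=6,fy=6,interpolation=cv2.INTER_CUBIC))
for uv in [(355,190),(394,192),(391,253),(352,251)]: print(onz("top",uv,22))
print(onz("top",(375,241),31),onz("top",(262,165),12))
E
```

```text
[ 581.27276714 -322.44196305   22.        ]
[ 577.22756134 -444.03287315   22.        ]
[ 389.03694142 -430.38121932   22.        ]
[ 393.12008882 -310.94763897   22.        ]
[ 424.37911715 -379.67345394   31.        ] [656.57113083 -32.36228069  12.        ]
```

View pics/t1.png

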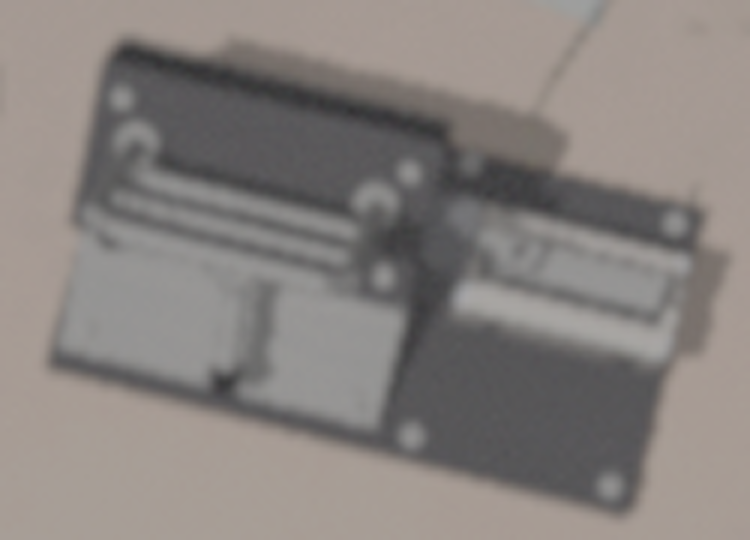

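View pics/s1.png

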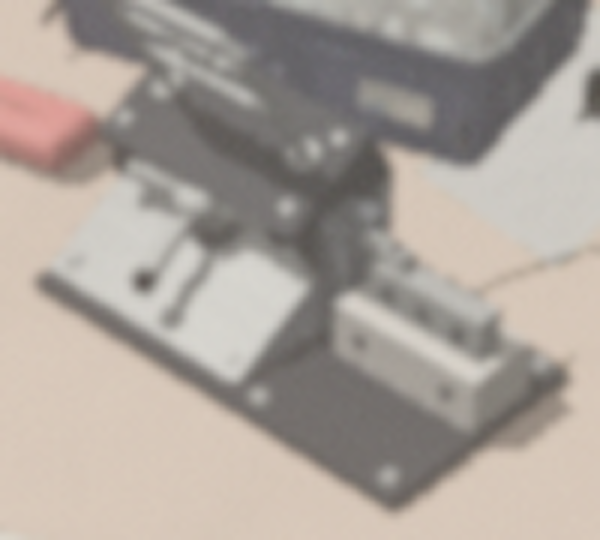

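The top crop shows the base plate corners at front-left (52,365), front-right (628,512) and rear-right (700,212). The jaws with the block are at (575,280). The guard rungs lie over the cover, and one spoke end shows at (222,380). The scene crop shows two ball ends at (145,280) and (172,318), with the hub near (213,225).

Run:
```python
from h import *
T=lambda x,y:(200+(x+.5)/6-.5,118+(y+.5)/6-.5); S=lambda x,y:(225+(x+.5)/6-.5,165+(y+.5)/6-.5)
fl,fr,rr=[onz("top",T(*p),12) for p in [(50,368),(630,515),(702,212)]]
fl2,fr2,rr2=[onz("scene",S(*p),12) for p in [(38,282),(393,508),(568,378)]]
for a,b,c in[(fl,fr,rr),(fl2,fr2,rr2)]:
    e=a-b;print(a[:2],b[:2],c[:2],"len",np.hypot(*e[:2]),np.hypot(*(c-b)[:2]),"yaw",np.degrees(np.arctan2(-e[0],e[1])),np.degrees(np.arctan2((c-b)[1],(c-b)[0])))
print("ball A", two(S(172,318),T(222,380)),two(S(145,280),T(222,380)))
# jaw tops z=54: front jaw right end front corner & others, block top 82 corners
for p in [(668,360),(690,272),(452,305),(660,320)]: print("jaw z54",onz("top",T(*p),54))
for p in [(660,320),(672,275)]: print("blk z82",onz("top",T(*p),82))
for p in [(497,352),(497,318),(380,262)]: print("scene blk z82",onz("scene",S(*p),82))
for p in [(477,385),(335,298)]: print("scene jaw z54",onz("scene",S(*p),54))
```

```text
[609.13982463 136.05162922] [ 537.61256853 -166.71237861] [ 698.66870692 -204.30012922] len 311.0983651567958 165.38415495339282 yaw -13.2922710204051 -13.136716265607697
[609.80909471 131.14745319] [ 535.69783636 -169.71375442] [ 694.5448692  -209.50164551] len 309.8547157319459 163.75425527382905 yaw -13.838187868891318 -14.062086166556794
ball A (array([609.25047686,  38.375408  ,  18.05248095]), np.float64(19.281787297835443)) (array([599.5388808 ,  43.12908785,  54.58400724]), np.float64(4.990112473503562))
jaw z54 [ 612.62930989 -181.15208499   54.        ]
jaw z54 [ 658.33013498 -192.37495362   54.        ]
jaw z54 [638.91743754 -71.00283003  54.        ]
jaw z54 [ 633.17831155 -177.05994196   54.        ]
blk z82 [ 628.27264424 -173.63321851   82.        ]
blk z82 [ 651.24414803 -179.62833733   82.        ]
scene blk z82 [ 616.96335642 -193.70885487   82.        ]
scene blk z82 [ 645.72908919 -179.98003549   82.        ]
scene blk z82 [659.5056176  -94.06031966  82.        ]
scene jaw z54 [ 614.6005126  -183.42942139   54.        ]
scene jaw z54 [645.5896477  -70.65744868  54.        ]
```

Run:
```python
from h import *
T=lambda x,y:(200+(x+.5)/6-.5,118+(y+.5)/6-.5); S=lambda x,y:(225+(x+.5)/6-.5,165+(y+.5)/6-.5)
yaw=np.radians(-13.5);ux=np.array([np.cos(yaw),np.sin(yaw)]);uy=np.array([-np.sin(yaw),np.cos(yaw)])
o=[]
for n,uv,f in [("top",T(382,432),(-74.5,-11)),("top",T(52,352),(-74.5,161)),("scene",S(240,383),(-74.5,-11)),("scene",S(42,272),(-74.5,161))]:
    p=onz(n,uv,15)[:2]-f[0]*ux-f[1]*uy;o.append(p);print(n,p)
for n,uv,z in [("top",T(630,515),12),("top",T(702,212),12),("scene",S(393,508),12)]:
    p=onz(n,uv,z)[:2]-np.mean(o,0);print("plate corner fix",p@ux,p@uy)
O=np.mean(o,0);H=np.r_[O+-15*ux+75*uy,84];print("O",O,"hub",H, proj("top",H),proj("scene",H))
hz=np.r_[-.5*ux,.866];hx=np.r_[.866*ux,.5]
# spoke in scene: balls
for px in [(145,280),(172,318)]:
    c,d=ray("scene",S(*px));t=(H-c)@hz/(d@hz);P=c+d*t-H;x,y=P@hx,P@np.r_[uy,0];print("ball",x,y,np.hypot(x,y),np.degrees(np.arctan2(y,x)))
c,d=ray("top",T(222,380));t=(H-c)@hz/(d@hz);P=c+d*t-H;x,y=P@hx,P@np.r_[uy,0];print("ballT",x,y,np.hypot(x,y),np.degrees(np.arctan2(y,x)))
# tool target: axis over the point hub x=-48, 150 above spoke plane
Tz=-hz;Tx=-hx;Ty=np.cross(Tz,Tx);Rt=np.c_[Tx,Ty,Tz]
s=arm.read_state();Rn=R.from_quat(s["ee_rot"])
tgt=H-48*hx+120*hz
r=(Rn.inv()*R.from_matrix(Rt));print("tgt",tgt,"rotvec units",r.as_rotvec()/np.radians(8),"slide",Rn.inv().apply(tgt-s["position"]))
print("bottle",onz("top",(347,150),80))
```

```text
top [653.28973409 -44.03352701]
top [651.97498966 -38.93911591]
scene [660.0496125  -43.94586203]
scene [651.76901279 -41.37097404]
plate corner fix -84.3383592570639 -148.4295274879193
plate corner fix 81.04247132835619 -147.38091672866454
plate corner fix -85.49952995873971 -151.79496039118433
O [654.27083726 -42.07236975] hub [657.19369074  34.35705474  84.        ] [[240.36664574 159.99383986]] [[257.82904054 197.92699687]]
ball -62.74942930723768 -4.552158814825054 62.91433086554612 -175.85074502232644
ball -74.49910319641809 -38.70696354002935 83.95442456213796 -152.54528934025072
ballT -68.5321136308411 -3.022981340632869 68.5987537415683 -177.4742955089081
tgt [558.43202267  58.06763346 163.92      ] rotvec units [ 5.42498496 -0.62481748 20.24204998] slide [475.31630493 325.41036654  67.10953679]
bottle [ 694.92760655 -287.11416442   80.        ]
```

step_arm:
  motion:
    - {"dr": [0.34, -0.04, 1.27], "slide": [25, 15, -8], "jaw": 24}
    - {"dr": [0.68, -0.08, 2.53], "slide": [55, 35, -16], "jaw": 24}
    - {"dr": [1.02, -0.12, 3.8], "slide": [85, 55, -24], "jaw": 24}
    - {"dr": [1.36, -0.16, 5.06], "slide": [115, 75, -32], "jaw": 24}
    - {"dr": [1.7, -0.2, 6.33], "slide": [145, 95, -40], "jaw": 24}
    - {"dr": [2.04, -0.23, 7.6], "slide": [175, 115, -40], "jaw": 24}
    - {"dr": [2.37, -0.27, 8.86], "slide": [205, 140, -40], "jaw": 24}
    - {"dr": [2.71, -0.31, 10.12], "slide": [235, 160, -40], "jaw": 24}

```text
clock: 1.1
position: [416.4, 311.6, 271.0]
ee_rot: [-0.576, 0.799, -0.02, 0.173]
contact_force: [1.4, -0.2, -0.0]
gripper_width: 24.1
grasp_force: 0.0
```

```bash
cat >> h.py <<'E'
yaw=np.radians(-13.5);ux=np.array([np.cos(yaw),np.sin(yaw),0]);uy=np.array([-np.sin(yaw),np.cos(yaw),0])
hz=-.5*ux+np.array([0,0,.866]);hx=.866*ux+np.array([0,0,.5])
H=np.array([656.,34.4,84.])
def tool(th,r,h,yoff=0):
    "pose with tool x radially out at spoke angle th(deg), at radius r, TCP h above the spoke plane"
    a=np.radians(th);d=np.cos(a)*hx+np.sin(a)*uy;z=-hz;return H+r*d+h*hz, R.from_matrix(np.c_[d,np.cross(z,d),z])
def delta(p,r,s=None):
    s=s or arm.read_state();q=R.from_quat(s["ee_rot"])
    return np.round((q.inv()*r).as_rotvec()/np.radians(8),2),np.round(q.inv().apply(np.array(p)-s["position"]),1)
E
python3 - <<'E'
from h import *
print(arm.read_state()["joints"].round(3));print(delta(*tool(180,48,120)))
E
```

```text
[ 1.052  0.006 -0.516  0.259 -0.763 -1.536]
(array([ 2.71, -0.31, 10.08]), array([ 223.1, -189.1,  100.4]))
```

step_arm:
  motion:
    - {"dr": [0.34, -0.04, 1.26], "slide": [28, -24, 4], "jaw": 24}
    - {"dr": [0.68, -0.08, 2.52], "slide": [56, -48, 8], "jaw": 24}
    - {"dr": [1.02, -0.12, 3.78], "slide": [84, -72, 16], "jaw": 24}
    - {"dr": [1.36, -0.16, 5.04], "slide": [112, -96, 26], "jaw": 24}
    - {"dr": [1.7, -0.2, 6.3], "slide": [140, -120, 42], "jaw": 24}
    - {"dr": [2.04, -0.23, 7.56], "slide": [168, -144, 60], "jaw": 24}
    - {"dr": [2.37, -0.27, 8.82], "slide": [196, -168, 80], "jaw": 24}
    - {"dr": [2.71, -0.31, 10.08], "slide": [223, -189, 100], "jaw": 24}

```text
clock: 2.1
position: [561.8, 52.6, 181.5]
ee_rot: [0.107, 0.965, -0.03, 0.239]
contact_force: [0.4, -0.9, 0.6]
gripper_width: 23.7
grasp_force: 0.0
```

```bash
cat >> h.py <<'E'
def wproj(P,s):
    i=optics.camera_info("wrist");K=np.array(i["camera_matrix"]);M=np.array(i["T_tool_cam"]);q=R.from_quat(s["ee_rot"])
    p=(q.inv().apply(np.atleast_2d(P)-s["position"])-M[:3,3])@M[:3,:3];p=p*[1,-1,-1]
    rr=np.hypot(p[:,0],p[:,1]);t=np.arctan2(rr,p[:,2]);return K[:2,2]+p[:,:2]/rr[:,None]*(t*K[0,0])[:,None]
def wray(uv,s):
    i=optics.camera_info("wrist");K=np.array(i["camera_matrix"]);M=np.array(i["T_tool_cam"]);q=R.from_quat(s["ee_rot"])
    d=np.array(uv)-K[:2,2];r=np.hypot(*d);t=r/K[0,0];v=np.r_[d/r*np.sin(t),np.cos(t)]*[1,-1,-1]
    return s["position"]+q.apply(M[:3,3]),q.apply(M[:3,:3]@v)
E
python3 - <<'E'
from h import *
s=arm.read_state();im=optics.get_image("wrist");np.save("w1.npy",s,allow_pickle=True)
print(s["clock"],s["position"],s["joints"].round(3),delta(*tool(180,48,120),s))
O=H+15*ux-75*uy-[0,0,84]
P={"hub":H,"hubtop":H+13*hz,"b183":tool(183.5,66,0)[0],"faceLL":H-86*hx+86*uy-30*hz,"faceLR":H-86*hx-86*uy-30*hz,"covL":H+86*uy+20*hz,"covR":H-86*uy+20*hz}
cv2.imwrite("pics/w1raw.png",im);k=cv2.resize(im,None,fx=1.5,fy=1.5,interpolation=cv2.INTER_CUBIC)
for n,p in P.items():
    u=wproj(p,s)[0];print(n,u.round(1));cv2.drawMarker(k,tuple(int(x) for x in u*1.5),(0,0,255),0,10,1)
cv2.imwrite("pics/w1.png",k)
E
```

```text
2.1 [561.75575466  52.57132002 181.48127175] [ 0.4    0.141 -0.837  0.988 -0.338 -3.096] (array([ 0.01, -0.27,  0.1 ]), array([13.2,  4.5, 12.9]))
hub [257.1 223.4]
hubtop [257.3 228.2]
b183 [254.  157.4]
faceLL [339.2 136.8]
faceLR [175.9 134.3]
covL [346.3 230.9]
covR [167.4 229. ]
```

View pics/w1.png

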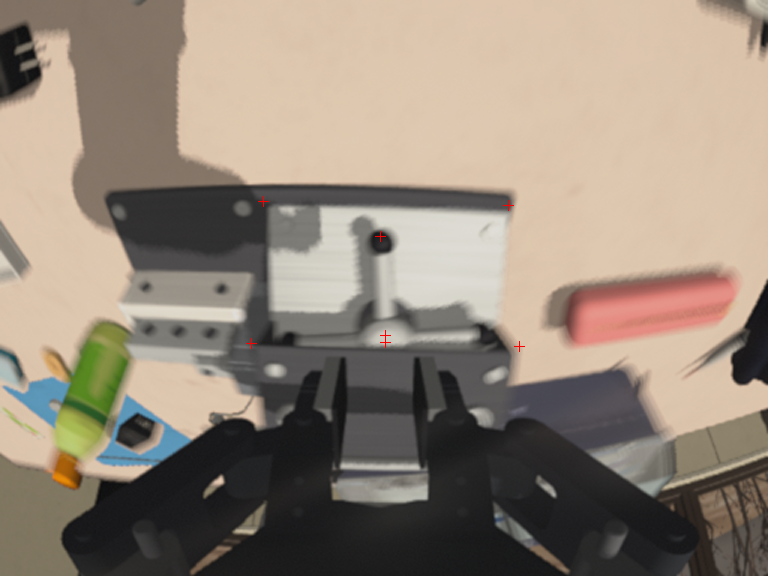

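The wrist view agrees with the estimated fixture pose to about 2 mm: the hub is at (385,338), the ball at (381,241) and the face corners are on their markers. The spoke sits near 184°. Joint 6 is near its limit and joint 5 is small, so I'll fit a kinematic model to plan the swing.

```bash
cat > k.py <<'E'
import numpy as np, itertools
from scipy.spatial.transform import Rotation as R
from scipy.optimize import least_squares
S=(1,1)
def fk(p,j,S=(1,1)):
    x0,z0,ax,az,bx,bz,cz,dx,dz,off=p
    r=R.from_euler('z',j[0]);t=r.apply([x0,0,z0]);r=r*R.from_euler('y',j[1]);t=t+r.apply([ax,0,az])
    r=r*R.from_euler('y',-j[2]);t=t+r.apply([bx,0,bz]);r=r*R.from_euler('x',S[0]*j[3]);t=t+r.apply([0,0,cz])
    r=r*R.from_euler('y',-j[4]);t=t+r.apply([dx,0,dz]);r=r*R.from_euler('x',S[1]*j[5]+off)
    # tool z = local x ; tool x = local z , y = z cross x
    return t, r*R.from_matrix(np.array([[0,0,1],[0,-1,0],[1,0,0]]).T)
E
python3 - <<'E'
from k import *
import json
s=np.load("w1.npy",allow_pickle=True).item()
D=[([1.3716,.38555,.006655,-.00053,-1.194,-.2586],[275.95,560.14,230.23],[.973895,-.226996,-.000217,.00106]),
([1.052,.006,-.516,.259,-.763,-1.536],[416.4,311.6,271.0],[-.576,.799,-.02,.173]),
(s["joints"].tolist(),s["position"].tolist(),s["ee_rot"].tolist())]
json.dump(D,open("D.json","w"))
for S in itertools.product((1,-1),(1,-1)):
  for off in (0,1.57,3.14,-1.57):
    def f(p):
        o=[]
        for j,x,q in D:
            t,r=fk(p,j,S);o+=list(t-x)+list((R.from_quat(q).inv()*r).as_rotvec()*300)
        return np.r_[o,(p[:9]-p0[:9])*.01]
    p0=np.array([30,300,0,300,300,0,0,250,0,off],float)
    u=least_squares(f,p0);print(S,off,u.cost.round(2),u.x.round(2), np.abs(u.fun[:18]).max().round(2))
E
```

```text
(1, 1) 0 417521.23 [ 7.19730e+02 -7.43920e+02  7.61460e+02 -3.69630e+02 -2.39340e+02
 -6.40800e+01  2.85640e+02 -1.30757e+03 -5.44920e+02 -1.10000e-01] 660.75
(1, 1) 1.57 521997.53 [  719.73  -743.93   761.45  -369.64  -239.34   -64.06   285.63 -1307.58
  -544.91     1.99] 705.04
(1, 1) 3.14 348376.83 [  719.74  -743.91   761.47  -369.62  -239.34   -64.11   285.67 -1307.56
  -544.94     4.05] 587.21
(1, 1) -1.57 348376.83 [  719.73  -743.92   761.46  -369.63  -239.34   -64.08   285.64 -1307.57
  -544.92    -2.24] 587.21
(1, -1) 0 124692.97 [ 7.19730e+02 -7.43920e+02  7.61460e+02 -3.69630e+02 -2.39340e+02
 -6.40800e+01  2.85640e+02 -1.30757e+03 -5.44920e+02  8.10000e-01] 339.9
(1, -1) 1.57 124692.97 [ 7.19720e+02 -7.43930e+02  7.61450e+02 -3.69640e+02 -2.39340e+02
 -6.40500e+01  2.85620e+02 -1.30758e+03 -5.44900e+02  8.10000e-01] 339.9
(1, -1) 3.14 642596.92 [  719.73  -743.92   761.46  -369.63  -239.34   -64.09   285.65 -1307.57
  -544.93     2.87] 884.56
(1, -1) -1.57 124692.97 [ 7.19730e+02 -7.43920e+02  7.61460e+02 -3.69630e+02 -2.39340e+02
 -6.40800e+01  2.85640e+02 -1.30757e+03 
[... 278 characters left out ...]
56  425.54
    2.74] 571.69
(-1, 1) 3.14 266442.67 [-221.43  451.32 -515.71 1222.13  448.78  155.39 -145.76 1389.56  425.54
    2.74] 571.69
(-1, 1) -1.57 740027.95 [-221.43  451.32 -515.71 1222.12  448.78  155.39 -145.76 1389.56  425.55
   -1.45] 879.56
(-1, -1) 0 12994.15 [-221.43  451.32 -515.71 1222.13  448.78  155.38 -145.76 1389.56  425.54
    1.57] 157.2
(-1, -1) 1.57 12994.15 [-221.43  451.32 -515.71 1222.13  448.78  155.38 -145.76 1389.56  425.54
    1.57] 157.2
(-1, -1) 3.14 12994.15 [-221.43  451.32 -515.71 1222.12  448.78  155.39 -145.76 1389.55  425.55
    1.57] 157.2
(-1, -1) -1.57 12994.15 [-221.43  451.32 -515.71 1222.13  448.78  155.38 -145.75 1389.56  425.54
    1.57] 157.2
```

```bash
sed -i "s/'y',-j\[2\]/'y',S[2]*j[2]/" k.py
python3 - <<'E'
from k import *
import json
D=json.load(open("D.json"))
for S in itertools.product((1,-1),(1,-1),(1,-1)):
    def f(p):
        o=[]
        for j,x,q in D:
            t,r=fk(p,j,S);o+=list(t-x)+list((R.from_quat(q).inv()*r).as_rotvec()*300)
        return np.r_[o,(p[:9]-p0[:9])*.01]
    p0=np.array([30,300,0,300,300,0,0,250,0,1.57],float)
    u=least_squares(f,p0);print(S,u.cost.round(2),u.x.round(2), np.abs(u.fun[:18]).max().round(2))
    if u.cost<500: json.dump([u.x.tolist(),S],open("kp.json","w"))
E
```

```text
(1, 1, 1) 596807.54 [ 9.01380e+02  1.04758e+03 -1.48860e+03 -1.45761e+03  2.55058e+03
 -6.75870e+02  4.43570e+02 -1.15280e+03 -6.56010e+02  2.17000e+00] 558.44
(1, 1, -1) 521997.53 [  719.73  -743.93   761.45  -369.64  -239.34   -64.06   285.63 -1307.58
  -544.91     1.99] 705.04
(1, -1, 1) 278419.09 [ 9.01380e+02  1.04758e+03 -1.48860e+03 -1.45761e+03  2.55058e+03
 -6.75870e+02  4.43570e+02 -1.15280e+03 -6.56010e+02  9.10000e-01] 545.76
(1, -1, -1) 124692.97 [ 7.19720e+02 -7.43930e+02  7.61450e+02 -3.69640e+02 -2.39340e+02
 -6.40500e+01  2.85620e+02 -1.30758e+03 -5.44900e+02  8.10000e-01] 339.9
(-1, 1, 1) 426013.58 [-4.82880e+02 -1.13368e+03  2.31698e+03  2.18696e+03 -2.83074e+03
  7.26630e+02 -4.33930e+02  1.13369e+03  6.38410e+02  2.54000e+00] 514.49
(-1, 1, -1) 266442.67 [-221.43  451.32 -515.71 1222.13  448.78  155.39 -145.76 1389.56  425.54
    2.74] 571.69
(-1, -1, 1) 180996.81 [-4.82880e+02 -1.13368e+03  2.31697e+03  2.18696e+03 -2.83074e+03
  7.26620e+02 -4.33930e+02  1.13369e+03  6.38410e+02  1.33000e+00] 432.25
(-1, -1, -1) 12994.15 [-221.43  451.32 -515.71 1222.13  448.78  155.38 -145.76 1389.56  425.54
    1.57] 157.2
```

```bash
cat > k.py <<'E'
import numpy as np, itertools, json
from scipy.spatial.transform import Rotation as R
from scipy.optimize import least_squares
def fk(p,j,S):
    x0,z0,ax,az,bx,bz,cz,dx,dz,off,e=p
    r=R.from_euler('z',j[0]);t=r.apply([x0,0,z0]);r=r*R.from_euler('y',j[1]);t=t+r.apply([ax,0,az])
    r=r*R.from_euler('y',S[2]*j[2]);t=t+r.apply([bx,0,bz]);r=r*R.from_euler('y',e)*R.from_euler('x',S[0]*j[3])*R.from_euler('y',-e);t=t+r.apply([0,0,cz])
    r=r*R.from_euler('y',-j[4]);t=t+r.apply([dx,0,dz]);r=r*R.from_euler('x',S[1]*j[5]+off)
    return t, r*R.from_matrix(np.array([[0,0,1],[0,-1,0],[1,0,0]]).T)
def res(p,D,S,p0):
    o=[]
    for j,x,q in D:
        t,r=fk(p,j,S);o+=list(t-x)+list((R.from_quat(q).inv()*r).as_rotvec()*300)
    return np.r_[o,(p[:9]-p0[:9])*.01]
E
python3 - <<'E'
from k import *
D=json.load(open("D.json"));best=1e9
for S in itertools.product((1,-1),(1,-1),(1,-1)):
  for e in (0,.8,1.57,-.8,-1.57,2.4):
    p0=np.array([30,300,0,300,300,0,0,250,0,1.57,e],float)
    u=least_squares(res,p0,args=(D,S,p0))
    if u.cost<3000: print(S,e,u.cost.round(2),u.x.round(2), np.abs(u.fun[:18]).max().round(2))
    if u.cost<best: best=u.cost;json.dump([u.x.tolist(),S],open("kp.json","w"))
E
sed -i 's/off,e=p/off,e,y0,cy,w=p/; s/\[x0,0,z0\]/[x0,y0,z0]/; s/\[0,0,cz\]/[0,cy,cz]/; s/r=R.from_euler(.z.,j\[0\])/r=R.from_euler("z",j[0]+w)/' k.py
python3 - <<'E'
from k import *
D=json.load(open("D.json"));best=1e9
for S in itertools.product((1,-1),(1,-1),(1,-1)):
  for y in (0,-150):
   for w in (0,-.26):
    p0=np.array([30,300,0,300,300,0,0,250,0,1.57,0,y,0,w],float)
    u=least_squares(res,p0,args=(D,S,p0))
    if u.cost<1000: print(S,u.cost.round(2),u.x.round(2), np.abs(u.fun[:18]).max().round(2))
    if u.cost<best: best=u.cost;json.dump([u.x.tolist(),S],open("kp.json","w"))
print(best)
E
```

```text
(1, -1, -1) 5.03 [ -25.18  172.92   -2.94  534.59  452.66   25.99  -33.95  264.18   13.36
    1.57    3.14   18.87 -179.04    0.  ] 0.17
(1, -1, -1) 5.03 [ -25.18  172.92   -2.94  534.59  452.66   25.99  -33.95  264.18   13.36
    1.57   -3.14   18.87 -179.04    0.  ] 0.17
(1, -1, -1) 5.03 [ -25.18  172.92   -2.94  534.59  452.66   25.99  -33.95  264.18   13.36
    1.57    3.14   18.87 -179.04    0.  ] 0.17
(1, -1, -1) 5.03 [ -25.18  172.92   -2.94  534.59  452.66   25.99  -33.95  264.18   13.36
    1.57   -3.14   18.87 -179.04    0.  ] 0.17
(-1, -1, -1) 5.03 [ -25.18  172.92   -2.94  534.59  452.66   25.99  -33.95  264.18   13.36
    1.57   -0.     18.87 -179.04    0.  ] 0.17
(-1, -1, -1) 5.03 [ -25.18  172.92   -2.94  534.59  452.66   25.99  -33.95  264.18   13.36
    1.57   -0.     18.87 -179.04    0.  ] 0.17
(-1, -1, -1) 5.03 [ -25.18  172.92   -2.94  534.59  452.66   25.99  -33.95  264.18   13.36
    1.57   -0.     18.87 -179.04    0.  ] 0.17
(-1, -1, -1) 5.03 [ -25.18  172.92   -2.94  534.59  452.66   25.99  -33.95  264.18   13.36
    1.57   -0.     18.87 -179.04    0.  ] 0.17
5.026481200283125
```

```bash
cat >> k.py <<'E'
LO=np.array([-3.14,-1.21,-1.07,-3.16,-2.99,-3.1]);HI=np.array([3.14,2.06,1.41,2.05,-.16,3.1])
P,SS=json.load(open("kp.json"))
def ik(t,r,seeds=40,j0=None):
    g=np.random.default_rng(0);out=[]
    f=lambda j:(lambda a:np.r_[a[0]-t,(r.inv()*a[1]).as_rotvec()*300])(fk(P,j,SS))
    for s in ([j0] if j0 is not None else g.uniform(LO,HI,(seeds,6))):
        u=least_squares(f,np.clip(s,LO+.001,HI-.001),bounds=(LO,HI),max_nfev=60)
        if u.cost<.5 and not any(np.abs(u.x-o).max()<.05 for o in out): out.append(u.x)
    return out
E
python3 - <<'E'
from h import *; from k import *
for th in (125,150,180,210,235):
    for d in (0,):
        p,r=tool(th,44,-14)
        for j in ik(p,r): print(th,d,j.round(2))
p,r=tool(180,44,100)
for j in ik(p,r): print("up",j.round(2))
E
```

```text
up [ 0.07  0.18 -0.94  1.9  -0.16  2.55]
```

Run:
```python
from h import *; from k import *
for tilt in (30,25,20,40):
  for h in (-14,100):
    for d in range(-180,180,30):
        p,r=tool(180,44,h)
        r=r*R.from_euler('z',d,degrees=True)
        r=R.from_rotvec(np.radians(tilt-30)*-uy)*r
        z=r.apply([0,0,1]); 
        js=ik(p,r,16)
        print(tilt,h,d,z.round(2)[2],[j.round(2).tolist() for j in js]) if js else None
```

```text
30 100 -180 -0.87 [[0.07, 0.18, -0.94, 1.9, -0.16, -0.59]]
30 100 -150 -0.87 [[0.07, 0.18, -0.94, 1.9, -0.16, -1.12]]
30 100 -120 -0.87 [[0.07, 0.18, -0.94, 1.9, -0.16, -1.64]]
30 100 -90 -0.87 [[0.07, 0.18, -0.94, 1.9, -0.16, -2.17]]
30 100 -60 -0.87 [[0.07, 0.18, -0.94, 1.9, -0.16, -2.69]]
30 100 30 -0.87 [[0.07, 0.18, -0.94, 1.9, -0.16, 2.02]]
30 100 60 -0.87 [[0.07, 0.18, -0.94, 1.9, -0.16, 1.5]]
30 100 90 -0.87 [[0.07, 0.18, -0.94, 1.9, -0.16, 0.98]]
30 100 120 -0.87 [[0.07, 0.18, -0.94, 1.9, -0.16, 0.45]]
30 100 150 -0.87 [[0.07, 0.18, -0.94, 1.9, -0.16, -0.07]]
25 100 -180 -0.91 [[0.39, 0.21, -0.81, 0.95, -0.31, 0.06]]
25 100 -150 -0.91 [[0.39, 0.21, -0.81, 0.95, -0.31, -0.46]]
25 100 -120 -0.91 [[0.39, 0.21, -0.81, 0.95, -0.31, -0.99]]
25 100 -90 -0.91 [[0.39, 0.21, -0.81, 0.95, -0.31, -1.51]]
25 100 -60 -0.91 [[0.39, 0.21, -0.81, 0.95, -0.31, -2.04]]
25 100 -30 -0.91 [[0.39, 0.21, -0.81, 0.95, -0.31, -2.56]]
25 100 0 -0.91 [[0.39, 0.21, -0.81, 0.95, -0.31, -3.08]]
25 100 30 -0.91 [[0.39, 0.21, -0.81, 0.95, -0.31, 2.68]]
25 100 60 -0.91 [[0.39, 0.21, -0.81, 0.95, -0.31, 2.15]
[... 883 characters left out ...]
80 -0.77 [[-0.27, 0.45, -0.7, -3.07, -0.28, -1.61]]
40 -14 -150 -0.77 [[-0.27, 0.45, -0.7, -3.07, -0.28, -2.14]]
40 -14 -120 -0.77 [[-0.27, 0.45, -0.7, -3.07, -0.28, -2.66]]
40 -14 -90 -0.77 [[-0.27, 0.45, -0.7, -3.07, -0.28, 3.1]]
40 -14 -60 -0.77 [[-0.27, 0.45, -0.7, -3.07, -0.28, 2.58]]
40 -14 -30 -0.77 [[-0.27, 0.45, -0.7, -3.07, -0.28, 2.05]]
40 -14 0 -0.77 [[-0.27, 0.45, -0.7, -3.07, -0.28, 1.53]]
40 -14 30 -0.77 [[-0.27, 0.45, -0.7, -3.07, -0.28, 1.0]]
40 -14 60 -0.77 [[-0.27, 0.45, -0.7, -3.07, -0.28, 0.48]]
40 -14 90 -0.77 [[-0.27, 0.45, -0.7, -3.07, -0.28, -0.04]]
40 -14 120 -0.77 [[-0.27, 0.45, -0.7, -3.07, -0.28, -0.57]]
40 -14 150 -0.77 [[-0.27, 0.45, -0.7, -3.07, -0.28, -1.09]]
```

```bash
cat >> k.py <<'E'
def ik5(t,r,marg=0):
    lo,hi=LO.copy(),HI.copy();lo[5],hi[5]=-9,9;lo[4]+=marg;hi[4]-=marg;out=[]
    f=lambda j:(lambda a:np.r_[a[0]-t,(r.inv()*a[1]).as_rotvec()*300])(fk(P,j,SS))
    for j4 in (-3,-2,-1,0,1,1.9):
      for j6 in (0,3):
        u=least_squares(f,np.clip([.1,.3,-.7,j4,-.35,j6],lo+.001,hi-.001),bounds=(lo,hi),max_nfev=80)
        j=u.x.copy();j[5]=(j[5]+np.pi)%(2*np.pi)-np.pi
        if u.cost<.5 and not any(np.abs(j-o).max()<.05 for o in out): out.append(j)
    return out
E
python3 - <<'E'
from h import *; from k import *
for th in (180,):
 for tilt in (10,15,20,25,30,35,40,45):
  for side in (-20,-10,0,10,20):
    p,r=tool(th,44,-14)
    r=R.from_rotvec(np.radians(side)*hx)*R.from_rotvec(np.radians(tilt-30)*-uy)*r
    print(tilt,side,[j.round(2).tolist() for j in ik5(p,r)])
E
```

```text
10 -20 [[0.46, 0.58, -0.38, 0.51, -0.78, -2.81]]
10 -10 [[0.42, 0.54, -0.39, 0.4, -0.64, -2.62]]
10 0 [[0.37, 0.52, -0.36, 0.19, -0.56, -2.33]]
10 10 [[0.29, 0.51, -0.27, -0.11, -0.57, -1.94]]
10 20 [[0.19, 0.52, -0.17, -0.4, -0.65, -1.55]]
15 -20 [[0.46, 0.55, -0.49, 0.69, -0.69, -2.97]]
15 -10 [[0.42, 0.51, -0.53, 0.62, -0.51, -2.83]]
15 0 [[0.38, 0.49, -0.49, 0.4, -0.4, -2.54]]
15 10 [[0.32, 0.49, -0.36, -0.02, -0.42, -2.04]]
15 20 [[0.2, 0.5, -0.22, -0.41, -0.53, -1.54]]
20 -20 [[0.44, 0.53, -0.61, 0.93, -0.61, 3.09]]
20 -10 [[0.36, 0.48, -0.69, 1.03, -0.39, 3.1]]
20 0 []
20 10 [[0.34, 0.47, -0.5, 0.19, -0.22, -2.26]]
20 20 [[0.21, 0.48, -0.27, -0.44, -0.41, -1.52]]
25 -20 [[0.38, 0.5, -0.72, 1.23, -0.57, 2.85]]
25 -10 [[0.2, 0.45, -0.81, 1.6, -0.34, 2.68]]
25 0 []
25 10 []
25 20 [[0.22, 0.47, -0.31, -0.48, -0.29, -1.49]]
30 -20 [[0.31, 0.49, -0.79, 1.54, -0.57, 2.62]]
30 -10 [[0.07, 0.44, -0.84, 2.03, -0.36, 2.37]]
30 0 []
30 10 []
30 20 [[0.22, 0.47, -0.33, -0.57, -0.19, -1.4]]
35 -20 [[0.24, 0.48, -0.84, 1.8, -0.6, 2.43]]
35 -10 []
35 0 []
35 10 []
35 20 []
40 -20 [[0.18, 0.48, -0.88, 2.01, -0.66, 2.28]]
40 -10 []
40 0 [[-0.27, 0.45, -0.7, -3.07, -0.28, 1.53]]
40 10 []
40 20 [[0.06, 0.46, -0.28, -1.16, -0.16, -0.7]]
45 -20 []
45 -10 []
45 0 [[-0.27, 0.46, -0.75, -3.09, -0.43, 1.55]]
45 10 []
45 20 [[-0.15, 0.46, -0.33, -1.71, -0.28, -0.01]]
```

```bash
cat >> h.py <<'E'
def wt(th,r,h,tilt,side):
    p,q=tool(th,r,h);return p,R.from_rotvec(np.radians(side)*hx)*R.from_rotvec(np.radians(tilt-30)*-uy)*q
E
python3 - <<'E'
from h import *; from k import *
for tilt,side in ((25,20),(22,18),(27,24),(25,25),(30,25)):
  for h in (-8,60):
   for th in (130,180,230):
    print(tilt,side,h,th,[j.round(2).tolist() for j in ik5(*wt(th,44,h,tilt,side)) if -1.3<j[3]<.6])
E
```

```text
25 20 -8 130 [[0.29, 0.48, -0.3, -0.37, -0.28, -2.53]]
25 20 -8 180 [[0.22, 0.46, -0.31, -0.47, -0.29, -1.5]]
25 20 -8 230 [[0.14, 0.46, -0.28, -0.51, -0.36, -0.53]]
25 20 60 130 [[0.35, 0.34, -0.39, -0.23, -0.31, -2.72]]
25 20 60 180 [[0.28, 0.32, -0.41, -0.32, -0.32, -1.7]]
25 20 60 230 [[0.19, 0.31, -0.36, -0.39, -0.4, -0.69]]
22 18 -8 130 [[0.31, 0.48, -0.3, -0.26, -0.32, -2.66]]
22 18 -8 180 [[0.25, 0.46, -0.33, -0.34, -0.32, -1.66]]
22 18 -8 230 [[0.17, 0.46, -0.29, -0.39, -0.38, -0.67]]
22 18 60 130 [[0.36, 0.34, -0.38, -0.16, -0.37, -2.8]]
22 18 60 180 [[0.3, 0.32, -0.41, -0.23, -0.37, -1.81]]
22 18 60 230 [[0.22, 0.32, -0.36, -0.29, -0.43, -0.81]]
27 24 -8 130 [[0.21, 0.48, -0.24, -0.63, -0.33, -2.22]]
27 24 -8 180 [[0.13, 0.46, -0.26, -0.72, -0.36, -1.2]]
27 24 -8 230 [[0.06, 0.46, -0.23, -0.72, -0.42, -0.27]]
27 24 60 130 [[0.28, 0.34, -0.33, -0.47, -0.34, -2.43]]
27 24 60 180 [[0.2, 0.32, -0.35, -0.56, -0.37, -1.41]]
27 24 60 230 [[0.11, 0.32, -0.31, -0.6, -0.44, -0.44]]
25 25 -8 130 [[0.19, 0.48, -0.21, -0.64, -0.39, -2.2]]
25 25 -8 180 [[0.12, 0.47, -0.24, -0.71, -0.41, -1.2]]
25 25 -8 230 [[0.05, 0.46, -0.21, -0.72, -0.47, -0.27]]
25 25 60 130 [[0.25, 0.34, -0.29, -0.51, -0.41, -2.38]]
25 25 60 180 [[0.18, 0.32, -0.32, -0.59, -0.43, -1.38]]
25 25 60 230 [[0.09, 0.32, -0.29, -0.61, -0.5, -0.42]]
30 25 -8 130 [[0.18, 0.47, -0.23, -0.75, -0.3, -2.09]]
30 25 -8 180 [[0.1, 0.46, -0.25, -0.85, -0.34, -1.05]]
30 25 -8 230 [[0.02, 0.45, -0.23, -0.84, -0.41, -0.13]]
30 25 60 130 [[0.26, 0.33, -0.33, -0.56, -0.3, -2.33]]
30 25 60 180 [[0.18, 0.31, -0.35, -0.67, -0.34, -1.29]]
30 25 60 230 [[0.08, 0.31, -0.31, -0.7, -0.41, -0.33]]
```

Run:
```python
from h import *
s=arm.read_state();print(s["position"],s["joints"].round(2))
print(delta(*wt(184,44,80,27,22),s))
```

```text
[564.45605125  51.22618737 181.93934838] [ 0.4   0.15 -0.83  0.98 -0.34 -3.1 ]
(array([-2.76,  0.  , -0.61]), array([10.4,  2. , 51.7]))
```

step_arm:
  motion:
    - {"dr": [-0.5, 0, -0.1], "slide": [2, 0, 0], "jaw": 28}
    - {"dr": [-1, 0, -0.2], "slide": [5, 1, 0], "jaw": 28}
    - {"dr": [-1.6, 0, -0.35], "slide": [8, 1, 0], "jaw": 28}
    - {"dr": [-2.2, 0, -0.5], "slide": [10, 2, 0], "jaw": 28}
    - {"dr": [-2.76, 0, -0.61], "slide": [10, 2, 10], "jaw": 28}
    - {"dr": [-2.76, 0, -0.61], "slide": [10, 2, 25], "jaw": 28}
    - {"dr": [-2.76, 0, -0.61], "slide": [10, 2, 40], "jaw": 28}
    - {"dr": [-2.76, 0, -0.61], "slide": [10, 2, 50], "jaw": 28}

```text
clock: 3.15
position: [578.4, 54.8, 134.6]
ee_rot: [0.018, 0.955, 0.148, 0.256]
contact_force: [0.8, -0.7, 0.8]
gripper_width: 28.0
grasp_force: 0.0
```

Run:
```python
from h import *; from k import *
s=arm.read_state();print(s["position"],s["joints"].round(2));t,r=fk(P,s["joints"],SS);print(t-s["position"])
print(delta(*wt(184,44,80,27,22),s),delta(*wt(184,44,-6,27,22),s))
```

```text
[578.42237299  54.81856088 134.56549695] [ 0.28  0.24 -0.47 -0.45 -0.3  -1.49]
[-29.06851436  -1.19468724 -12.63889047]
(array([0.06, 0.  , 0.09]), array([ 0.1, -5.9,  1.7])) (array([0.06, 0.  , 0.09]), array([ -1.3, -39.1,  81.1]))
```

step_arm:
  motion:
    - {"dr": [0.06, 0, 0.09], "slide": [0, -6, 4], "jaw": 30}
    - {"dr": [0.06, 0, 0.09], "slide": [0, -12, 20], "jaw": 30}
    - {"dr": [0.06, 0, 0.09], "slide": [-1, -18, 36], "jaw": 30}
    - {"dr": [0.06, 0, 0.09], "slide": [-1, -25, 50], "jaw": 30}
    - {"dr": [0.06, 0, 0.09], "slide": [-1, -31, 64], "jaw": 30}
    - {"dr": [0.06, 0, 0.09], "slide": [-1, -36, 75], "jaw": 30}
    - {"dr": [0.06, 0, 0.09], "slide": [-1, -42, 88], "jaw": 30}
    - {"dr": [0.06, 0, 0.09], "slide": [-1, -42, 88], "jaw": 30}

```text
clock: 4.15
position: [623.3, 37.8, 49.7]
ee_rot: [0.025, 0.956, 0.145, 0.253]
contact_force: [0.2, -1.2, 0.8]
gripper_width: 30.0
grasp_force: 0.0
```

```bash
cat >> h.py <<'E'
def inhub(s=None):
    s=s or arm.read_state();d=s["position"]-H;q=R.from_quat(s["ee_rot"]).apply([1,0,0])
    x,y,z=d@hx,d@uy,d@hz;return dict(x=round(x,1),y=round(y,1),h=round(z,1),r=round(np.hypot(x,y),1),th=round(np.degrees(np.arctan2(y,x))%360,1),roll=round(np.degrees(np.arctan2(q@uy,q@hx))%360,1))
def stroke(a,b,n,r=44,h=-14,s=None):
    for k in range(1,n+1):
        d=delta(*wt(a+(b-a)*k/n,r,h,27,22),s);print(k,d[0].tolist(),d[1].tolist())
E
python3 - <<'E'
from h import *
s=arm.read_state();im=optics.get_image("wrist");np.save("w2.npy",s,allow_pickle=True)
print(inhub(s),s["joints"].round(2),s["contact_force"].round(1))
cv2.imwrite("pics/w2.png",im[60:330,90:420]);stroke(184,236,6,s=s)
E
```

```text
{'x': np.float64(-45.3), 'y': np.float64(-4.3), 'h': np.float64(-13.4), 'r': np.float64(45.5), 'th': np.float64(185.5), 'roll': np.float64(184.9)} [ 0.17  0.44 -0.35 -0.72 -0.27 -1.15] [ 0.2 -1.2  0.8]
1 [-0.01, -0.02, -1.08] [-2.0, -5.3, -1.5]
2 [-0.01, -0.02, -2.16] [-3.3, -11.3, -4.0]
3 [-0.01, -0.02, -3.24] [-5.7, -17.1, -6.4]
4 [-0.01, -0.02, -4.33] [-9.0, -22.4, -8.6]
5 [-0.01, -0.02, -5.41] [-13.1, -27.2, -10.7]
6 [-0.01, -0.02, -6.49] [-17.9, -31.4, -12.5]
```

View pics/w2.png

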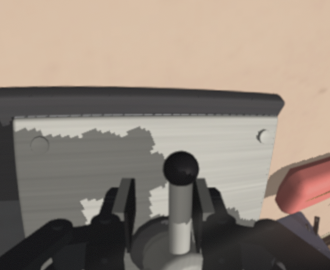

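The spoke with its ball at (180,168) lies between the two fingers at (126,200) and (205,205), so the straddle is good. Starting the first stroke.

step_arm:
  motion:
    - {"dr": [0, 0, -0.5], "slide": [-1, -2, -1], "jaw": 20}
    - {"dr": [0, 0, -1.08], "slide": [-2, -5, -1.5], "jaw": 20}
    - {"dr": [0, 0, -2.16], "slide": [-3, -11, -4], "jaw": 20}
    - {"dr": [0, 0, -3.24], "slide": [-6, -17, -6.5], "jaw": 20}
    - {"dr": [0, 0, -4.33], "slide": [-9, -22, -8.5], "jaw": 20}
    - {"dr": [0, 0, -5.41], "slide": [-13, -27, -10.5], "jaw": 20}
    - {"dr": [0, 0, -6.49], "slide": [-18, -31, -12.5], "jaw": 20}
    - {"dr": [0, 0, -6.49], "slide": [-18, -31, -12.5], "jaw": 20}

```text
clock: 5.2
position: [632.4, 5.6, 62.6]
ee_rot: [-0.398, 0.869, 0.021, 0.292]
contact_force: [-9.1, 6.9, 10.6]
gripper_width: 19.8
grasp_force: 3.1
```

Run:
```python
from h import *
s=arm.read_state();im=optics.get_image("wrist");np.save("w3.npy",s,allow_pickle=True);cv2.imwrite("pics/w3.png",im)
print(inhub(s),s["joints"].round(2),s["contact_force"].round(1))
print("up",delta(*wt(234,44,50,27,22),s),"over",delta(*wt(146,44,50,27,22),s),delta(*wt(146,44,-14,27,22),s))
```

```text
{'x': np.float64(-24.7), 'y': np.float64(-33.6), 'h': np.float64(-10.4), 'r': np.float64(41.7), 'th': np.float64(233.6), 'roll': np.float64(234.5)} [ 0.1   0.44 -0.31 -0.71 -0.35 -0.19] [-9.1  6.9 10.6]
up (array([0.03, 0.01, 0.26]), array([-15. ,  15.2, -56.5])) over (array([ 0.03, -0.02, 11.26]), array([-56. ,  54. , -33.3])) (array([ 0.03, -0.02, 11.26]), array([-37.8,  37.9,  25.9]))
```

```bash
cat >> h.py <<'E'
def path(L,r=44,s=None):
    for th,h in L:
        d=delta(*wt(th,r,h,27,22),s);print((th,h),d[0].tolist(),d[1].tolist())
E
python3 - <<'E'
from h import *
path([(234,5),(234,25),(234,40),(223,40),(213,40),(202,40),(192,40),(181,40)])
E
```

```text
(234, 5) [0.03, 0.01, 0.26] [-2.2, 3.8, -14.9]
(234, 25) [0.03, 0.01, 0.26] [-7.9, 8.9, -33.4]
(234, 40) [0.03, 0.01, 0.26] [-12.1, 12.7, -47.3]
(223, 40) [0.03, 0.0, 1.63] [-13.0, 20.7, -44.8]
(213, 40) [0.03, 0.0, 2.88] [-15.1, 27.6, -42.3]
(202, 40) [0.03, -0.0, 4.26] [-18.7, 34.6, -39.3]
(192, 40) [0.03, -0.0, 5.51] [-23.2, 40.1, -36.4]
(181, 40) [0.03, -0.01, 6.88] [-29.2, 45.1, -33.2]
```

step_arm:
  motion:
    - {"dr": [0, 0, 0], "slide": [0, 1, -3], "jaw": 30}
    - {"dr": [0, 0, 0.2], "slide": [-6, 8, -30], "jaw": 30}
    - {"dr": [0, 0, 0.26], "slide": [-12, 13, -47], "jaw": 30}
    - {"dr": [0, 0, 1.6], "slide": [-13, 21, -45], "jaw": 30}
    - {"dr": [0, 0, 2.9], "slide": [-15, 28, -42], "jaw": 30}
    - {"dr": [0, 0, 4.2], "slide": [-19, 35, -39], "jaw": 30}
    - {"dr": [0, 0, 5.5], "slide": [-23, 40, -36], "jaw": 30}
    - {"dr": [0, 0, 6.8], "slide": [-29, 45, -33], "jaw": 30}

```text
clock: 6.25
position: [600.7, 45.1, 94.9]
ee_rot: [0.048, 0.955, 0.151, 0.251]
contact_force: [0.4, 0.7, 0.0]
gripper_width: 29.8
grasp_force: 0.0
```

Run:
```python
from h import *
s=arm.read_state();im=optics.get_image("wrist");np.save("w4.npy",s,allow_pickle=True);cv2.imwrite("pics/w4.png",im)
print(inhub(s),s["joints"].round(2),s["contact_force"].round(1))
# ball: dark blobs on/near spoke plane, listed by hub polar coords
g=cv2.cvtColor(im,cv2.COLOR_BGR2GRAY);pts=[]
for a in range(90,271,2):
    u=wproj(tool(a,66,0)[0],s)[0].round().astype(int);pts.append((a,int(g[u[1],u[0]]) if 0<=u[0]<512 and 0<=u[1]<384 else -1))
print(pts)
path([(170,40),(159,40),(149,40),(143,40),(143,20),(143,0),(143,-14)],s=s)
```

```text
{'x': np.float64(-43.3), 'y': np.float64(-2.6), 'h': np.float64(37.6), 'r': np.float64(43.4), 'th': np.float64(183.4), 'roll': np.float64(182.3)} [ 0.23  0.34 -0.42 -0.57 -0.28 -1.39] [0.4 0.7 0. ]
[(90, 43), (92, 45), (94, 43), (96, 42), (98, 40), (100, 37), (102, 41), (104, 174), (106, 186), (108, 191), (110, 190), (112, 194), (114, 188), (116, 188), (118, 190), (120, 192), (122, 191), (124, 192), (126, 193), (128, 197), (130, 193), (132, 92), (134, 43), (136, 53), (138, 51), (140, 40), (142, 34), (144, 26), (146, 24), (148, 18), (150, 146), (152, 198), (154, 196), (156, 196), (158, 195), (160, 125), (162, 110), (164, 112), (166, 112), (168, 113), (170, 113), (172, 143), (174, 199), (176, 200), (178, 199), (180, 199), (182, 198), (184, 198), (186, 198), (188, 198), (190, 197), (192, 199), (194, 200), (196, 198), (198, 196), (200, 148), (202, 111), (204, 110), (206, 112), (208, 111), (210, 112), (212, 126), (214, 191), (216, 195), (218, 195), (220, 192), (222, 196), (224, 127), (226, 63), (228, 20), (230, 22), (232, 24), (234, 26), (236, 23), (238, 21), (240, 107), (242, 191), (244, 187), (246, 188), (248, 187), (250, 144), (252, 113), (254, 110), (256, 112), (258, 56), (260, 24), (262, 26), (264, 24), (266, 23), (268, 23), (270, 25)]
(170, 40) [-0.01, 0.0, 1.41] [-0.3, 10.4, 1.6]
(159, 40) [-0.01, 0.0, 2.79] [-2.9, 17.8, 4.5]
(149, 40) [-0.01, 0.0, 4.04] [-6.5, 24.1, 6.9]
(143, 40) [-0.01, 0.0, 4.79] [-9.2, 27.6, 8.2]
(143, 20) [-0.01, 0.0, 4.79] [-10.0, 20.1, 26.7]
(143, 0) [-0.01, 0.0, 4.79] [-10.8, 12.6, 45.2]
(143, -14) [-0.01, 0.0, 4.79] [-11.4, 7.4, 58.2]
```

View pics/w4.png

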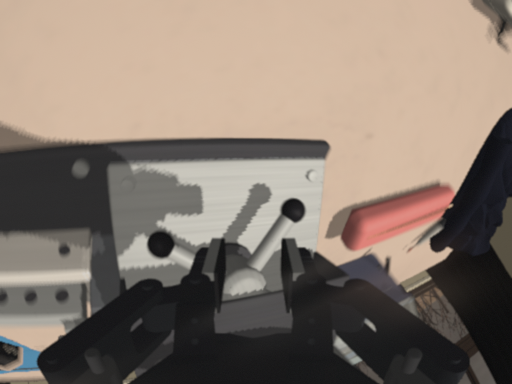

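The wrist view shows ball ends at (293,210) and (160,244). My ring samples put them at 142° and 232°, so q is about 0.91. The next spoke is at 142°.

step_arm:
  motion:
    - {"dr": [0, 0, 1.3], "slide": [0, 10, 1.5], "jaw": 30}
    - {"dr": [0, 0, 2.6], "slide": [-3, 18, 4], "jaw": 30}
    - {"dr": [0, 0, 3.9], "slide": [-6, 24, 7], "jaw": 30}
    - {"dr": [0, 0, 4.9], "slide": [-9.5, 28, 8.5], "jaw": 30}
    - {"dr": [0, 0, 4.9], "slide": [-10, 24, 18], "jaw": 30}
    - {"dr": [0, 0, 4.9], "slide": [-11, 16, 38], "jaw": 30}
    - {"dr": [0, 0, 4.9], "slide": [-11.5, 8, 58], "jaw": 30}
    - {"dr": [0, 0, 4.9], "slide": [-11.5, 8, 58], "jaw": 24}

```text
clock: 7.3
position: [640.7, 65.9, 54.0]
ee_rot: [0.362, 0.885, 0.226, 0.186]
contact_force: [1.0, -0.6, 0.2]
gripper_width: 24.1
grasp_force: 0.2
```

Run:
```python
from h import *
s=arm.read_state();print(inhub(s),s["joints"].round(2),s["contact_force"].round(1),s["clock"])
path([(148,-14),(158,-14),(168.5,-14),(179,-14),(189.5,-14),(200,-14),(210.5,-14),(221,-14)],s=s)
```

```text
{'x': np.float64(-34.2), 'y': np.float64(27.1), 'h': np.float64(-14.8), 'r': np.float64(43.6), 'th': np.float64(141.7), 'roll': np.float64(145.3)} [ 0.24  0.46 -0.34 -0.63 -0.24 -2.01] [ 1.  -0.6  0.2] 7.3
(148, -14) [-0.01, 0.01, -0.69] [0.6, -4.4, -2.0]
(158, -14) [-0.01, 0.01, -1.94] [-0.4, -11.7, -4.4]
(168.5, -14) [-0.01, 0.01, -3.25] [-2.8, -18.8, -7.1]
(179, -14) [-0.01, 0.01, -4.56] [-6.5, -25.4, -10.1]
(189.5, -14) [-0.01, 0.01, -5.87] [-11.4, -31.0, -13.1]
(200, -14) [-0.01, 0.0, -7.19] [-17.3, -35.6, -16.1]
(210.5, -14) [-0.01, 0.0, -8.5] [-24.0, -38.9, -19.0]
(221, -14) [-0.01, 0.0, -9.81] [-31.3, -41.0, -21.7]
```

step_arm:
  motion:
    - {"dr": [0, 0, -0.7], "slide": [0.5, -4.5, -2], "jaw": 20}
    - {"dr": [0, 0, -1.94], "slide": [-0.5, -11.5, -4.5], "jaw": 20}
    - {"dr": [0, 0, -3.25], "slide": [-3, -19, -7], "jaw": 20}
    - {"dr": [0, 0, -4.56], "slide": [-6.5, -25.5, -10], "jaw": 20}
    - {"dr": [0, 0, -5.87], "slide": [-11.5, -31, -13], "jaw": 20}
    - {"dr": [0, 0, -7.19], "slide": [-17.5, -35.5, -16], "jaw": 20}
    - {"dr": [0, 0, -8.5], "slide": [-24, -39, -19], "jaw": 20}
    - {"dr": [0, 0, -9.8], "slide": [-31.5, -41, -21.5], "jaw": 20}

```text
clock: 8.3
position: [627.5, 13.2, 57.7]
ee_rot: [-0.282, 0.913, 0.058, 0.288]
contact_force: [-1.5, 6.2, 6.9]
gripper_width: 20.3
grasp_force: 4.1
```

Run:
```python
from h import *
s=arm.read_state();print(inhub(s),s["joints"].round(2),s["contact_force"].round(1),s["clock"])
path([(228,-14),(238,-14),(238,-14),(237,10),(236,40),(226,40),(215,40),(204,40)],s=s)
```

```text
{'x': np.float64(-32.9), 'y': np.float64(-27.2), 'h': np.float64(-11.3), 'r': np.float64(42.7), 'th': np.float64(219.6), 'roll': np.float64(219.8)} [ 0.11  0.44 -0.33 -0.73 -0.32 -0.44] [-1.5  6.2  6.9] 8.3
(228, -14) [0.01, 0.02, -0.84] [1.4, -6.8, 0.2]
(238, -14) [0.01, 0.02, -2.09] [-0.3, -14.0, -1.8]
(238, -14) [0.01, 0.02, -2.09] [-0.3, -14.0, -1.8]
(237, 10) [0.01, 0.02, -1.96] [-5.2, -5.7, -23.8]
(236, 40) [0.01, 0.02, -1.84] [-11.3, 4.4, -51.4]
(226, 40) [0.01, 0.02, -0.59] [-9.9, 11.6, -49.3]
(215, 40) [0.01, 0.02, 0.79] [-9.8, 19.6, -46.6]
(204, 40) [0.01, 0.01, 2.16] [-11.3, 27.4, -43.6]
```

step_arm:
  motion:
    - {"dr": [0, 0, -0.84], "slide": [1.5, -7, 0], "jaw": 20}
    - {"dr": [0, 0, -2.1], "slide": [0, -14, -2], "jaw": 20}
    - {"dr": [0, 0, -2.1], "slide": [0, -14, -2], "jaw": 22}
    - {"dr": [0, 0, -2], "slide": [-5, -6, -24], "jaw": 30}
    - {"dr": [0, 0, -1.9], "slide": [-11, 4, -51], "jaw": 30}
    - {"dr": [0, 0, -0.6], "slide": [-10, 11.5, -49], "jaw": 30}
    - {"dr": [0, 0, 0.8], "slide": [-10, 19.5, -46.5], "jaw": 30}
    - {"dr": [0, 0, 2.1], "slide": [-11, 27.5, -43.5], "jaw": 30}

```text
clock: 9.3
position: [597.5, 28.3, 96.8]
ee_rot: [-0.14, 0.946, 0.099, 0.276]
contact_force: [0.1, 1.0, 0.0]
gripper_width: 30.0
grasp_force: 0.0
```

```bash
cat >> h.py <<'E'
def balls(s,im):
    g=cv2.cvtColor(im,cv2.COLOR_BGR2GRAY);L=[]
    for a in range(100,261,1):
        u=wproj(tool(a,66,0)[0],s)[0].round().astype(int)
        if 0<=u[0]<512 and 0<=u[1]<384 and g[u[1],u[0]]<70: L.append(a)
    sp=np.split(np.array(L),np.where(np.diff(L)>2)[0]+1);return [(int(x[0]),int(x[-1])) for x in sp if len(x)]
E
python3 - <<'E'
from h import *
s=arm.read_state();im=optics.get_image("wrist");print(inhub(s),s["contact_force"].round(1),s["clock"],balls(s,im))
path([(194,40),(183,40),(172,40),(162,40),(151,40),(146,40),(146,13),(146,-14)],s=s)
E
```

```text
{'x': np.float64(-41.6), 'y': np.float64(-19.6), 'h': np.float64(38.8), 'r': np.float64(46.0), 'th': np.float64(205.2), 'roll': np.float64(203.3)} [0.1 1.  0. ] 9.3 [(100, 110), (131, 148), (226, 237)]
(194, 40) [-0.01, -0.0, 1.24] [-2.6, 8.4, 2.3]
(183, 40) [-0.01, -0.0, 2.61] [-4.8, 15.9, 5.5]
(172, 40) [-0.01, 0.0, 3.99] [-8.4, 22.8, 8.6]
(162, 40) [-0.01, 0.0, 5.24] [-12.9, 28.4, 11.3]
(151, 40) [-0.01, 0.0, 6.61] [-19.1, 33.5, 14.0]
(146, 40) [-0.01, 0.0, 7.24] [-22.2, 35.5, 15.1]
(146, 13) [-0.01, 0.0, 7.24] [-19.3, 25.7, 40.1]
(146, -14) [-0.01, 0.0, 7.24] [-16.4, 16.0, 65.2]
```

step_arm:
  motion:
    - {"dr": [0, 0, 1.24], "slide": [-2.5, 8.5, 2.5], "jaw": 30}
    - {"dr": [0, 0, 2.6], "slide": [-5, 16, 5.5], "jaw": 30}
    - {"dr": [0, 0, 3.95], "slide": [-8.5, 23, 8.5], "jaw": 30}
    - {"dr": [0, 0, 5.25], "slide": [-13, 28.5, 11], "jaw": 30}
    - {"dr": [0, 0, 6.6], "slide": [-19, 33.5, 14], "jaw": 30}
    - {"dr": [0, 0, 7.55], "slide": [-23.5, 37, 16], "jaw": 30}
    - {"dr": [0, 0, 7.55], "slide": [-21, 27.5, 40.5], "jaw": 30}
    - {"dr": [0, 0, 7.55], "slide": [-18, 17.5, 65], "jaw": 30}

```text
clock: 10.35
position: [639.5, 65.9, 54.6]
ee_rot: [0.35, 0.89, 0.224, 0.19]
contact_force: [0.6, 0.3, -1.2]
gripper_width: 29.9
grasp_force: 0.0
```

Run:
```python
from h import *
s=arm.read_state();print(inhub(s),s["contact_force"].round(1),s["clock"])
path([(148,-14),(158,-14),(168.5,-14),(179,-14),(189.5,-14),(200,-14),(210.5,-14),(221,-14)],s=s)
```

```text
{'x': np.float64(-35.0), 'y': np.float64(26.8), 'h': np.float64(-13.8), 'r': np.float64(44.1), 'th': np.float64(142.5), 'roll': np.float64(146.8)} [ 0.6  0.3 -1.2] 10.35
(148, -14) [0.0, 0.01, -0.49] [-0.0, -4.1, -1.0]
(158, -14) [0.0, 0.01, -1.74] [-0.8, -11.3, -3.4]
(168.5, -14) [0.0, 0.01, -3.06] [-3.0, -18.6, -6.1]
(179, -14) [0.0, 0.01, -4.37] [-6.6, -25.2, -9.1]
(189.5, -14) [0.0, 0.01, -5.68] [-11.3, -31.0, -12.1]
(200, -14) [-0.0, 0.01, -6.99] [-17.1, -35.7, -15.1]
(210.5, -14) [-0.0, 0.01, -8.31] [-23.7, -39.2, -18.0]
(221, -14) [-0.0, 0.01, -9.62] [-31.0, -41.4, -20.7]
```

step_arm:
  motion:
    - {"dr": [0, 0, -0.5], "slide": [0, -4, -1], "jaw": 20}
    - {"dr": [0, 0, -1.75], "slide": [-1, -11.5, -3], "jaw": 20}
    - {"dr": [0, 0, -3.05], "slide": [-3, -18.5, -6], "jaw": 20}
    - {"dr": [0, 0, -4.35], "slide": [-6.5, -25, -9], "jaw": 20}
    - {"dr": [0, 0, -5.7], "slide": [-11.5, -31, -12], "jaw": 20}
    - {"dr": [0, 0, -7], "slide": [-17, -35.5, -15], "jaw": 20}
    - {"dr": [0, 0, -8.3], "slide": [-23.5, -39, -18], "jaw": 20}
    - {"dr": [0, 0, -9.6], "slide": [-31, -41.5, -20.5], "jaw": 20}

```text
clock: 11.35
position: [627.7, 13.3, 56.2]
ee_rot: [-0.281, 0.914, 0.059, 0.288]
contact_force: [-5.8, 9.4, 13.1]
gripper_width: 20.2
grasp_force: 4.4
```

Run:
```python
from h import *
s=arm.read_state();print(inhub(s),s["contact_force"].round(1),s["clock"])
path([(228,-14),(240,-14),(240,-14),(239,10),(236,40),(226,40),(215,40),(204,40)],s=s)
```

```text
{'x': np.float64(-33.4), 'y': np.float64(-27.1), 'h': np.float64(-12.7), 'r': np.float64(43.1), 'th': np.float64(219.0), 'roll': np.float64(219.6)} [-5.8  9.4 13.1] 11.35
(228, -14) [0.02, 0.01, -0.86] [0.7, -6.8, -1.2]
(240, -14) [0.02, 0.01, -2.36] [-1.5, -15.4, -3.6]
(240, -14) [0.02, 0.01, -2.36] [-1.5, -15.4, -3.6]
(239, 10) [0.02, 0.01, -2.24] [-6.3, -7.1, -25.6]
(236, 40) [0.02, 0.01, -1.86] [-11.9, 4.5, -52.8]
(226, 40) [0.02, 0.01, -0.61] [-10.5, 11.7, -50.6]
(215, 40) [0.02, 0.01, 0.76] [-10.3, 19.7, -47.9]
(204, 40) [0.02, 0.01, 2.14] [-11.8, 27.5, -44.9]
```

step_arm:
  motion:
    - {"dr": [0, 0, -0.86], "slide": [0.5, -7, -1], "jaw": 20}
    - {"dr": [0, 0, -2.2], "slide": [-1, -14.5, -3.5], "jaw": 20}
    - {"dr": [0, 0, -2.2], "slide": [-1, -14.5, -3.5], "jaw": 22}
    - {"dr": [0, 0, -2.1], "slide": [-6, -6, -25.5], "jaw": 30}
    - {"dr": [0, 0, -1.9], "slide": [-12, 4.5, -52.5], "jaw": 30}
    - {"dr": [0, 0, -0.6], "slide": [-10.5, 11.5, -50.5], "jaw": 30}
    - {"dr": [0, 0, 0.75], "slide": [-10.5, 19.5, -48], "jaw": 30}
    - {"dr": [0, 0, 2.1], "slide": [-12, 27.5, -45], "jaw": 30}

```text
clock: 12.35
position: [598.4, 28.0, 97.6]
ee_rot: [-0.139, 0.946, 0.1, 0.276]
contact_force: [-0.3, -0.0, -0.6]
gripper_width: 30.2
grasp_force: 0.0
```

Run:
```python
from h import *
s=arm.read_state();im=optics.get_image("wrist");print(inhub(s),s["contact_force"].round(1),s["clock"],balls(s,im))
path([(194,40),(183,40),(172,40),(162,40),(151,40),(144,40),(144,13),(144,-14)],s=s)
```

```text
{'x': np.float64(-40.4), 'y': np.float64(-19.6), 'h': np.float64(39.0), 'r': np.float64(44.9), 'th': np.float64(205.9), 'roll': np.float64(203.2)} [-0.3 -0.  -0.6] 12.35 [(100, 108), (131, 148), (226, 238)]
(194, 40) [-0.01, -0.0, 1.22] [-1.5, 8.8, 2.6]
(183, 40) [-0.01, 0.0, 2.59] [-3.6, 16.4, 5.8]
(172, 40) [-0.01, 0.0, 3.97] [-7.3, 23.3, 8.9]
(162, 40) [-0.01, 0.0, 5.22] [-11.8, 28.9, 11.6]
(151, 40) [-0.01, 0.0, 6.59] [-17.9, 34.0, 14.3]
(144, 40) [-0.01, 0.0, 7.47] [-22.3, 36.7, 15.8]
(144, 13) [-0.01, 0.0, 7.47] [-19.4, 26.9, 40.9]
(144, -14) [-0.01, 0.0, 7.47] [-16.5, 17.2, 65.9]
```

step_arm:
  motion:
    - {"dr": [0, 0, 1.24], "slide": [-2, 9, 2.5], "jaw": 30}
    - {"dr": [0, 0, 2.6], "slide": [-4, 16.5, 5.5], "jaw": 30}
    - {"dr": [0, 0, 3.95], "slide": [-7.5, 23.5, 9], "jaw": 30}
    - {"dr": [0, 0, 5.25], "slide": [-12, 29, 11.5], "jaw": 30}
    - {"dr": [0, 0, 6.6], "slide": [-18, 34, 14.5], "jaw": 30}
    - {"dr": [0, 0, 7.55], "slide": [-22.5, 37, 16], "jaw": 30}
    - {"dr": [0, 0, 7.55], "slide": [-20, 27.5, 41], "jaw": 30}
    - {"dr": [0, 0, 7.55], "slide": [-17, 17.5, 66], "jaw": 30}

```text
clock: 13.4
position: [640.1, 65.7, 54.0]
ee_rot: [0.352, 0.889, 0.224, 0.189]
contact_force: [0.4, -0.2, -0.2]
gripper_width: 30.1
grasp_force: 0.0
```

Run:
```python
from h import *
s=arm.read_state();print(inhub(s),s["contact_force"].round(1),s["clock"])
path([(146,-14),(152,-14),(158,-14),(163,-14),(168,-14),(170,-14),(172,-14)],s=s)
```

```text
{'x': np.float64(-34.7), 'y': np.float64(26.7), 'h': np.float64(-14.6), 'r': np.float64(43.8), 'th': np.float64(142.4), 'roll': np.float64(146.6)} [ 0.4 -0.2 -0.2] 13.4
(146, -14) [0.0, 0.01, -0.27] [0.4, -2.5, -1.3]
(152, -14) [0.0, 0.01, -1.02] [0.3, -6.9, -2.6]
(158, -14) [0.0, 0.01, -1.77] [-0.4, -11.2, -4.1]
(163, -14) [0.0, 0.01, -2.39] [-1.3, -14.7, -5.4]
(168, -14) [0.0, 0.01, -3.02] [-2.5, -18.1, -6.7]
(170, -14) [0.0, 0.01, -3.27] [-3.0, -19.4, -7.3]
(172, -14) [0.0, 0.01, -3.52] [-3.7, -20.7, -7.8]
```

step_arm:
  motion:
    - {"dr": [0, 0, -0.27], "slide": [0, -2.5, -1], "jaw": 20}
    - {"dr": [0, 0, -1], "slide": [0, -7, -2.5], "jaw": 20}
    - {"dr": [0, 0, -1.75], "slide": [-0.5, -11, -4], "jaw": 20}
    - {"dr": [0, 0, -2.4], "slide": [-1.5, -14.5, -5.5], "jaw": 20}
    - {"dr": [0, 0, -3], "slide": [-2.5, -18, -7], "jaw": 20}
    - {"dr": [0, 0, -3.25], "slide": [-3, -19.5, -7.5], "jaw": 20}
    - {"dr": [0, 0, -3.5], "slide": [-3.5, -21, -8], "jaw": 20}
    - {"dr": [0, 0, -3.5], "slide": [-3.5, -21, -8], "jaw": 20}

```text
clock: 14.4
position: [632.5, 52.3, 54.4]
ee_rot: [0.125, 0.946, 0.175, 0.242]
contact_force: [9.4, 17.6, 0.8]
gripper_width: 20.4
grasp_force: 8.8
```

Run:
```python
from h import *
s=arm.read_state();print(inhub(s),s["contact_force"].round(1),s["contact_force"]@uy,s["clock"],s["grasp_force"])
path([(172,-14),(174,-14),(176,-14),(178,-14)],s=s)
```

```text
{'x': np.float64(-38.2), 'y': np.float64(11.9), 'h': np.float64(-12.2), 'r': np.float64(40.0), 'th': np.float64(162.7), 'roll': np.float64(173.4)} [ 9.4 17.6  0.8] 19.28394626874138 14.4 8.788068294525146
(172, -14) [0.05, 0.06, -0.01] [4.5, -6.7, -0.3]
(174, -14) [0.05, 0.06, -0.26] [4.5, -8.1, -0.8]
(176, -14) [0.05, 0.06, -0.51] [4.5, -9.6, -1.4]
(178, -14) [0.05, 0.06, -0.76] [4.4, -11.0, -2.0]
```

Run:
```python
from h import *
s=arm.read_state();im=optics.get_image("wrist");print(inhub(s),s["contact_force"].round(1),balls(s,im))
k=im.copy()
for a in (160,164,168): 
    u=wproj(tool(a,66,0)[0],s)[0];print(a,u.round(1)); cv2.drawMarker(k,tuple(int(x) for x in u.round()),(0,0,255),0,5,1)
u=wproj(H+0*hz,s)[0];cv2.drawMarker(k,tuple(int(x) for x in u.round()),(0,255,0),0,5,1)
cv2.imwrite("pics/w5.png",cv2.resize(k[100:330,90:400],None,fx=2.5,fy=2.5,interpolation=cv2.INTER_CUBIC))
```

```text
{'x': np.float64(-38.2), 'y': np.float64(11.9), 'h': np.float64(-12.2), 'r': np.float64(40.0), 'th': np.float64(162.7), 'roll': np.float64(173.4)} [ 9.4 17.6  0.8] [(100, 106), (158, 173), (231, 260)]
160 [276.7 210. ]
164 [268.2 209.5]
168 [259.5 209.5]
```

View pics/w5.png

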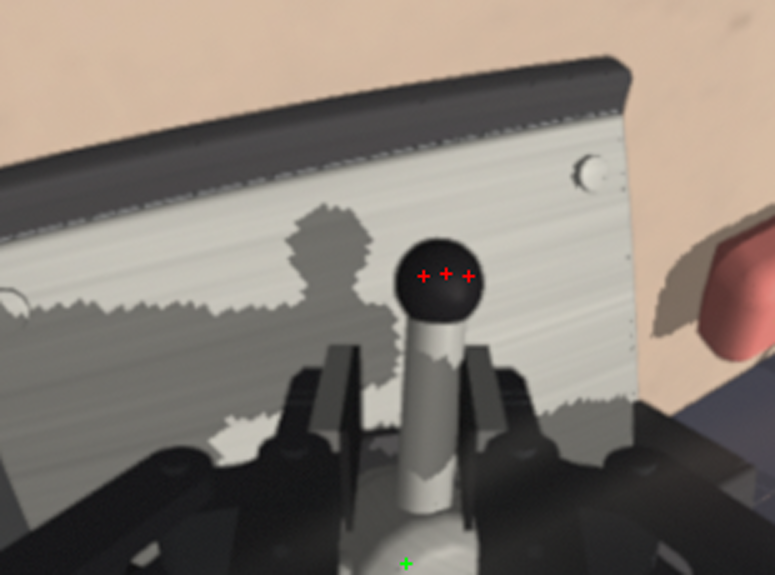

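The ball at (438,280) in the crop reads about 165.5°, and the stop is expected at 167.8°, with the finger bearing on the spoke at about 20 N. I'll push a little further to confirm the stop.

step_arm:
  motion:
    - {"dr": [0, 0, -0.1], "slide": [0.5, -2, 0], "jaw": 20}
    - {"dr": [0, 0, -0.2], "slide": [1, -4, 0], "jaw": 20}
    - {"dr": [0, 0, -0.3], "slide": [1, -6, 0], "jaw": 20}
    - {"dr": [0, 0, -0.4], "slide": [1, -8, 0], "jaw": 20}
    - {"dr": [0, 0, -0.4], "slide": [1, -8, 0], "jaw": 20}
    - {"dr": [0, 0, -0.4], "slide": [1, -8, 0], "jaw": 20}
    - {"dr": [0, 0, -0.4], "slide": [1, -8, 0], "jaw": 20}
    - {"dr": [0, 0, -0.4], "slide": [1, -8, 0], "jaw": 20}

```text
clock: 15.45
position: [633.1, 51.7, 54.5]
ee_rot: [0.097, 0.948, 0.173, 0.248]
contact_force: [11.6, 36.5, 7.9]
gripper_width: 20.4
grasp_force: 18.6
```

Run:
```python
from h import *
s=arm.read_state();im=optics.get_image("wrist");print(inhub(s),s["contact_force"].round(1),s["contact_force"]@uy,balls(s,im))
path([(166,-14),(166,10),(168,45),(170,90)],s=s)
```

```text
{'x': np.float64(-37.6), 'y': np.float64(11.5), 'h': np.float64(-12.4), 'r': np.float64(39.3), 'th': np.float64(163.0), 'roll': np.float64(176.4)} [11.6 36.5  7.9] 38.176029903833175 [(100, 106), (158, 173), (236, 260)]
(166, -14) [0.13, 0.06, 1.15] [4.9, -1.9, 1.4]
(166, 10) [0.13, 0.06, 1.15] [6.6, 7.4, -20.7]
(168, 45) [0.13, 0.06, 0.9] [9.4, 19.4, -53.5]
(170, 90) [0.12, 0.06, 0.65] [12.7, 35.4, -95.5]
```

The force doubled to 38 N while the spoke moved about 0.5 mm, so the screw is at its stop. Releasing and lifting out along the screw axis.

step_arm:
  motion:
    - {"dr": [0, 0, 0.4], "slide": [0, 7, 0], "jaw": 20}
    - {"dr": [0, 0, 0.6], "slide": [0, 13, 0], "jaw": 26}
    - {"dr": [0, 0, 0.6], "slide": [0, 13, 0], "jaw": 30}
    - {"dr": [0, 0, 0.6], "slide": [0, 13, 0], "jaw": 30}
    - {"dr": [0, 0, 0.6], "slide": [2, 20, -17], "jaw": 30}
    - {"dr": [0, 0, 0.6], "slide": [4, 30, -40], "jaw": 30}
    - {"dr": [0, 0, 0.6], "slide": [6, 40, -65], "jaw": 30}
    - {"dr": [0, 0, 0.6], "slide": [8, 50, -92], "jaw": 30}

```text
clock: 16.5
position: [577.5, 63.6, 137.1]
ee_rot: [0.142, 0.946, 0.175, 0.234]
contact_force: [0.5, -0.2, -0.5]
gripper_width: 29.6
grasp_force: 0.0
```

```bash
python3 - <<'E'
from h import *; from k import *
s=arm.read_state();im=optics.get_image("wrist");print(inhub(s),s["contact_force"].round(1),balls(s,im),s["joints"].round(2))
cv2.imwrite("pics/w6.png",im);np.save("w6.npy",s,allow_pickle=True)
# project block corners under estimated pose
O=H+15*ux-75*uy-[0,0,84];D=json.load(open("D.json"));D.append((s["joints"].tolist(),s["position"].tolist(),s["ee_rot"].tolist()))
for f in ("w2","w3","w4"):
    q=np.load(f+".npy",allow_pickle=True).item();D.append((q["joints"].tolist(),q["position"].tolist(),q["ee_rot"].tolist()))
p0=np.array(P);p0[0]=0;u=least_squares(res,P,args=(D,SS,p0));print(u.cost,np.abs(u.fun[:-9]).max(),u.x.round(1));json.dump([u.x.tolist(),SS],open("kp.json","w"));json.dump(D,open("D.json","w"))
E
python3 - <<'E'
from h import *; from k import *
im=optics.get_image("top");cv2.imwrite("pics/t2raw.png",im)
s=arm.read_state()
# pose above block, tool down, tool x toward fixture -y
O=H+15*ux-75*uy-[0,0,84]
Rg=R.from_matrix(np.c_[-uy,-ux,[0,0,-1]])
for xy in ((644,-130),):
  for z in (60,200,300): print(z,[j.round(2).tolist() for j in ik5(np.array([*xy,z]),Rg)])
t=R.from_matrix(Rg.as_matrix())
for tr in (np.array([530.,-381,160]),np.array([530.,-381,50])): print("tray",[j.round(2).tolist() for j in ik5(tr,Rg)])
print(delta([600,-60,330],Rg,s))
E
```

```text
{'x': np.float64(-45.4), 'y': np.float64(10.1), 'h': np.float64(87.6), 'r': np.float64(46.5), 'th': np.float64(167.5), 'roll': np.float64(171.7)} [ 0.5 -0.2 -0.5] [(158, 171), (253, 260)] [ 0.32  0.23 -0.5  -0.38 -0.27 -1.85]
0.27439659750960943 0.10716444588394289 [-0.000e+00  1.614e+02  4.000e-01  5.643e+02  4.219e+02 -2.000e-01
  0.000e+00  2.976e+02 -0.000e+00  1.600e+00  0.000e+00 -1.000e-01
 -1.597e+02  0.000e+00]
60 [[0.05, 0.59, -0.11, 0.0, -0.87, -0.28]]
200 [[0.05, 0.46, 0.05, 0.0, -1.16, -0.28]]
300 [[0.05, 0.41, 0.21, 0.0, -1.38, -0.28]]
tray [[-0.38, 0.48, -0.02, 0.0, -1.07, 0.14]]
tray [[-0.38, 0.6, -0.13, -0.0, -0.84, 0.14]]
(array([ -0.13,   4.78, -11.3 ]), array([-138. ,  -31.2, -179.6]))
```

Run:
```python
from h import *
s=arm.read_state();q=R.from_quat(s["ee_rot"]);Rg=R.from_matrix(np.c_[-uy,-ux,[0,0,-1]])
full=(q.inv()*Rg).as_rotvec()/np.radians(8)
for k,p in enumerate([s["position"]+35*hz,s["position"]+90*hz,[525,65,260],[518,50,300],[515,30,330],[520,10,330],[530,-10,330],[540,-30,330]]):
    print((full*max(0,k-1)/7.6).round(2),q.inv().apply(np.array(p)-s["position"]).round(0))
```

```text
[-0.  0. -0.] [  4.  13. -32.]
[-0.  0. -0.] [ 10.  33. -83.]
[-0.02  0.63 -1.49] [  -3.   39. -126.]
[-0.03  1.26 -2.97] [ -18.   40. -166.]
[-0.05  1.89 -4.46] [ -34.   34. -198.]
[-0.07  2.52 -5.95] [ -46.   17. -201.]
[-0.09  3.14 -7.44] [ -61.    1. -201.]
[-0.1   3.77 -8.92] [ -77.  -15. -201.]
```

step_arm:
  motion:
    - {"dr": [0, 0, 0], "slide": [4, 13, -32], "jaw": 50}
    - {"dr": [0, 0, 0], "slide": [10, 33, -83], "jaw": 50}
    - {"dr": [0, 0.5, -1.2], "slide": [-3, 39, -126], "jaw": 50}
    - {"dr": [0, 1.05, -2.5], "slide": [-18, 40, -166], "jaw": 50}
    - {"dr": [0, 1.6, -3.8], "slide": [-34, 34, -198], "jaw": 50}
    - {"dr": [0, 2.15, -5.1], "slide": [-46, 17, -201], "jaw": 50}
    - {"dr": [0, 2.7, -6.4], "slide": [-61, 1, -201], "jaw": 50}
    - {"dr": [0, 3.25, -7.7], "slide": [-77, -15, -201], "jaw": 50}

```text
clock: 17.6
position: [542.2, -30.8, 326.8]
ee_rot: [-0.38, 0.918, 0.064, 0.088]
contact_force: [0.1, 0.7, -0.1]
gripper_width: 50.2
grasp_force: 0.0
```

Run:
```python
from h import *
s=arm.read_state();Rg=R.from_matrix(np.c_[-uy,-ux,[0,0,-1]]);print(s["position"],s["joints"].round(2))
print(delta([640,-132,260],Rg,s))
```

```text
[542.1582547  -30.83454134 326.81880016] [ 0.14  0.14 -0.03 -0.18 -1.26 -0.89]
(array([-0.07,  1.58, -3.92]), array([  15.6, -143.9,   57.7]))
```

step_arm:
  motion:
    - {"dr": [0, 0.3, -0.75], "slide": [2, -25, 0], "jaw": 50}
    - {"dr": [0, 0.6, -1.5], "slide": [4, -50, 0], "jaw": 50}
    - {"dr": [0, 0.9, -2.25], "slide": [7, -75, 5], "jaw": 50}
    - {"dr": [0, 1.2, -3], "slide": [10, -100, 15], "jaw": 50}
    - {"dr": [0, 1.5, -3.7], "slide": [13, -122, 30], "jaw": 50}
    - {"dr": [-0.07, 1.58, -3.92], "slide": [15, -144, 45], "jaw": 50}
    - {"dr": [-0.07, 1.58, -3.92], "slide": [15, -144, 57], "jaw": 50}
    - {"dr": [-0.07, 1.58, -3.92], "slide": [15, -144, 57], "jaw": 50}

```text
clock: 18.6
position: [638.7, -131.0, 259.6]
ee_rot: [-0.617, 0.787, 0.002, -0.0]
contact_force: [-0.1, 0.3, -0.4]
gripper_width: 50.1
grasp_force: 0.0
```

Run:
```python
from h import *
s=arm.read_state();im=optics.get_image("wrist");np.save("w7.npy",s,allow_pickle=True);print(s["clock"],s["position"],s["joints"].round(2))
cv2.imwrite("pics/w7raw.png",im)
O=H+15*ux-75*uy-[0,0,84];G=O+8*ux-92*uy
print("guess gap",G)
k=cv2.resize(im,None,fx=1.5,fy=1.5,interpolation=cv2.INTER_CUBIC)
for dx,dy in((-10,-45),(-10,45),(10,-45),(10,45)):
    u=wproj(G+dx*ux+dy*uy+[0,0,82],s)[0];print(u.round(1));cv2.drawMarker(k,tuple(int(v*1.5) for v in u),(0,0,255),0,8,1)
cv2.imwrite("pics/w7.png",k)
```

```text
18.6 [ 638.65297985 -130.96325009  259.61822865] [ 0.04  0.42  0.13 -0.   -1.29 -0.29]
guess gap [ 639.37913241 -133.35502008    0.        ]
[261.5 132.1]
[261.4 210.8]
[242.8 132.2]
[244.1 210.9]
```

View pics/w7.png

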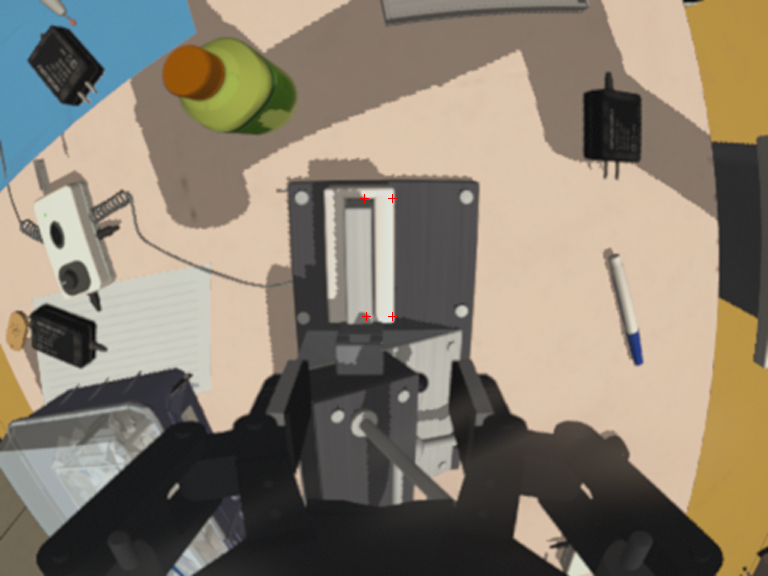

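The wrist view shows the block top between columns 345 and 374 and rows 207 to about 323. The keeper is clear of the block below it, at row 333. My guess was off by about 15 mm in fixture x, so I'm measuring it from these edges.

Run:
```python
from h import *
s=np.load("w7.npy",allow_pickle=True).item();im=cv2.imread("pics/w7raw.png");g=cv2.cvtColor(im,cv2.COLOR_BGR2GRAY)
for r in (160,185): print(r,list(zip(range(214,268),g[r,214:268].tolist())))
print("col239",list(zip(range(128,232),g[128:232,239].tolist())))
def on(uv,z):
    o,d=wray(uv,s);return o+d*(z-o[2])/d[2]
for uv in ((229.5,138),(249,138),(229.5,215),(249,215)):
    p=on(uv,82);print(uv,p.round(1))
```

```text
160 [(214, 48), (215, 53), (216, 87), (217, 145), (218, 193), (219, 212), (220, 215), (221, 215), (222, 202), (223, 170), (224, 143), (225, 135), (226, 133), (227, 133), (228, 129), (229, 125), (230, 144), (231, 170), (232, 183), (233, 185), (234, 185), (235, 184), (236, 184), (237, 185), (238, 189), (239, 191), (240, 192), (241, 191), (242, 189), (243, 189), (244, 189), (245, 190), (246, 179), (247, 140), (248, 96), (249, 116), (250, 172), (251, 206), (252, 215), (253, 217), (254, 218), (255, 220), (256, 220), (257, 221), (258, 222), (259, 223), (260, 223), (261, 216), (262, 168), (263, 110), (264, 80), (265, 78), (266, 78), (267, 77)]
185 [(214, 49), (215, 48), (216, 53), (217, 90), (218, 153), (219, 198), (220, 214), (221, 217), (222, 215), (223, 193), (224, 156), (225, 134), (226, 130), (227, 131), (228, 130), (229, 126), (230, 132), (231, 160), (232, 179), (233, 183), (234, 184), (235, 183), (236, 183), (237, 183), (238, 185), (239, 188), (240, 190), (241, 191), (242, 189), (243, 187), (244, 187), (245, 189), (246, 182), (247, 154), (248, 106), (249, 100), (250, 160), (251, 204)
[... 858 characters left out ...]
188), (184, 187), (185, 188), (186, 187), (187, 188), (188, 187), (189, 186), (190, 186), (191, 187), (192, 186), (193, 186), (194, 186), (195, 186), (196, 186), (197, 186), (198, 186), (199, 187), (200, 186), (201, 186), (202, 186), (203, 185), (204, 186), (205, 186), (206, 187), (207, 181), (208, 153), (209, 124), (210, 114), (211, 109), (212, 108), (213, 109), (214, 109), (215, 100), (216, 69), (217, 52), (218, 52), (219, 53), (220, 53), (221, 54), (222, 60), (223, 74), (224, 79), (225, 78), (226, 79), (227, 76), (228, 68), (229, 73), (230, 97), (231, 116)]
(229.5, 138) [ 654.1 -176.9   82. ]
(249, 138) [ 633.7 -171.7   82. ]
(229.5, 215) [677.3 -91.1  82. ]
(249, 215) [655.3 -85.7  82. ]
```

Run:
```python
from h import *
s=np.load("w7.npy",allow_pickle=True).item()
def on(uv,z):
    o,d=wray(uv,s);return o+d*(z-o[2])/d[2]
a,b=on((230.3,160),82),on((247.3,160),82);c,d=on((230.6,185),82),on((247.6,185),82)
e,f=on((239,138.4),82),on((239.3,215.5),82)
print(a,b,"w",np.hypot(*(a-b)[:2]),"len",np.hypot(*(e-f)[:2]))
print("yaws",np.degrees(np.arctan2(-(f-e)[0],(f-e)[1])),[np.degrees(np.arctan2(-(q-p)[0],(q-p)[1])) for p,q in((a,c),(b,d))])
m=(e+f)/2
# midline across
mid=(a+b+c+d)/4; off=(mid-m)@ux; print("mid",m+off*ux, "off",off)
M=m+off*ux
Rg=R.from_matrix(np.c_[-uy,-ux,[0,0,-1]])
print(delta([M[0],M[1],61],Rg,arm.read_state()),arm.read_state()["clock"])
for z in (31,):
  for n,uv in (("t",(1,1)),): pass
```

```text
[ 659.46895655 -153.19615384   82.        ] [ 641.40937444 -148.63830491   82.        ] w 18.625855490964003 len 88.97662080789422
yaws -14.39208057067649 [np.float64(-14.342273703257176), np.float64(-13.498767851178195)]
mid [ 655.36446511 -130.84981236   82.        ] off 0.037234066345110506
(array([ 0.  ,  0.01, -0.04]), array([ -3.6, -16. , 200.2])) 18.65
```

step_arm:
  motion:
    - {"dr": [0, 0, 0], "slide": [-1.5, -8, 15], "jaw": 45}
    - {"dr": [0, 0, 0], "slide": [-3, -14, 40], "jaw": 45}
    - {"dr": [0, 0, 0], "slide": [-3.5, -16, 75], "jaw": 45}
    - {"dr": [0, 0, 0], "slide": [-3.5, -16, 110], "jaw": 45}
    - {"dr": [0, 0, 0], "slide": [-3.5, -16, 145], "jaw": 45}
    - {"dr": [0, 0, 0], "slide": [-3.5, -16, 175], "jaw": 45}
    - {"dr": [0, 0, 0], "slide": [-3.5, -16, 192], "jaw": 45}
    - {"dr": [0, 0, 0], "slide": [-3.5, -16, 200], "jaw": 45}

```text
clock: 19.65
position: [656.1, -130.9, 61.0]
ee_rot: [-0.617, 0.787, 0.0, 0.001]
contact_force: [-0.5, -0.5, 0.5]
gripper_width: 45.0
grasp_force: 0.0
```

Run:
```python
from h import *
s=arm.read_state();im=optics.get_image("wrist");cv2.imwrite("pics/w8.png",im[60:340,100:420]);print(s["clock"],s["position"],s["contact_force"].round(1),s["gripper_width"])
```

```text
19.65 [ 656.06087181 -130.94852874   60.95859214] [-0.5 -0.5  0.5] 44.96283141825934
```

View pics/w8.png

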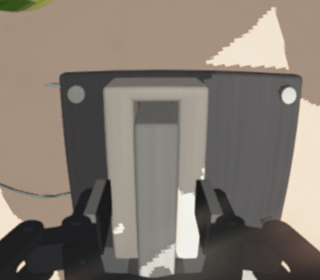

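The block top at columns 133–180 sits between the fingers, at about columns 108 and 195, so it is centred. Closing, then starting the lift.

step_arm:
  motion:
    - {"dr": [0, 0, 0], "slide": [0, 0, 0], "jaw": 30}
    - {"dr": [0, 0, 0], "slide": [0, 0, 0], "jaw": 15}
    - {"dr": [0, 0, 0], "slide": [0, 0, 0], "jaw": 12}
    - {"dr": [0, 0, 0], "slide": [0, 0, 0], "jaw": 12}
    - {"dr": [0, 0, 0], "slide": [0, 0, 0], "jaw": 12}
    - {"dr": [0, 0, 0], "slide": [0, 0, -2], "jaw": 12}
    - {"dr": [0, 0, 0], "slide": [0, 0, -5], "jaw": 12}
    - {"dr": [0, 0, 0], "slide": [0, 0, -8], "jaw": 12}

```text
clock: 20.7
position: [655.5, -131.0, 68.8]
ee_rot: [-0.617, 0.787, 0.001, 0.0]
contact_force: [-0.4, 0.4, -3.1]
gripper_width: 18.7
grasp_force: 58.5
```

step_arm:
  motion:
    - {"dr": [0, 0, 0], "slide": [0, 0, -12], "jaw": 12}
    - {"dr": [0, 0, 0], "slide": [0, 0, -30], "jaw": 12}
    - {"dr": [0, 0, 0], "slide": [0, 0, -55], "jaw": 12}
    - {"dr": [0, 0, 0], "slide": [0, 0, -80], "jaw": 12}
    - {"dr": [0, 0, 0], "slide": [0, 0, -105], "jaw": 12}
    - {"dr": [0, 0, 0], "slide": [8, 15, -125], "jaw": 12}
    - {"dr": [0, 0, -0.2], "slide": [25, 35, -132], "jaw": 12}
    - {"dr": [0, 0, -0.4], "slide": [50, 50, -132], "jaw": 12}

```text
clock: 21.7
position: [595.3, -167.8, 204.3]
ee_rot: [-0.639, 0.769, -0.001, 0.002]
contact_force: [1.2, -0.1, -3.8]
gripper_width: 18.8
grasp_force: 58.9
```

```bash
cat >> h.py <<'E'
ty=np.radians(-3.9);tx=np.array([np.cos(ty),np.sin(ty),0]);tyy=np.array([-np.sin(ty),np.cos(ty),0])
RT=R.from_matrix(np.c_[-tyy,-tx,[0,0,-1]])
E
python3 - <<'E'
from h import *
s=arm.read_state();print(s["clock"],s["position"],s["gripper_width"],s["grasp_force"],delta([525,-380,200],RT,s),delta([525,-380,140],RT,s))
E
```

```text
21.7 [ 595.3370279 -167.7835707  204.3358121] 18.82094670747085 58.92428755760193 (array([-0.04,  0.01, -0.83]), array([221.5,  30.4,   3.7])) (array([-0.04,  0.01, -0.83]), array([221.6,  30.7,  63.7]))
```

step_arm:
  motion:
    - {"dr": [0, 0, -0.15], "slide": [30, 6, 0], "jaw": 12}
    - {"dr": [0, 0, -0.3], "slide": [65, 12, 0], "jaw": 12}
    - {"dr": [0, 0, -0.45], "slide": [105, 18, 2], "jaw": 12}
    - {"dr": [0, 0, -0.6], "slide": [145, 24, 4], "jaw": 12}
    - {"dr": [0, 0, -0.75], "slide": [180, 28, 10], "jaw": 12}
    - {"dr": [0, 0, -0.83], "slide": [207, 30, 20], "jaw": 12}
    - {"dr": [0, 0, -0.83], "slide": [221, 30.5, 30], "jaw": 12}
    - {"dr": [0, 0, -0.83], "slide": [221, 30.5, 35], "jaw": 12}

```text
clock: 22.7
position: [524.1, -379.7, 165.8]
ee_rot: [-0.681, 0.732, 0.0, 0.001]
contact_force: [-0.5, -0.1, -3.3]
gripper_width: 18.5
grasp_force: 58.9
```

Run:
```python
from h import *
s=arm.read_state();im=optics.get_image("wrist");np.save("w9.npy",s,allow_pickle=True);cv2.imwrite("pics/w9.png",im);print(s["clock"],s["position"],s["gripper_width"],s["ee_rot"].round(3))
def on(uv,z):
    o,d=wray(uv,s);return o+d*(z-o[2])/d[2]
g=cv2.cvtColor(im,cv2.COLOR_BGR2GRAY)
# predicted tray outer corners, and brightness profiles sampled in the tray frame at rim height
C=np.array([485.2,-377,22.])
def samp(p):
    u=wproj(p,s)[0].round().astype(int);return int(g[u[1],u[0]]) if 0<=u[0]<512 and 0<=u[1]<384 else -1
for x in (15,75): print("y- prof at x",x,[(y,samp(C+x*tx+y*tyy)) for y in range(-72,-44,2)])
for x in (15,75): print("y+ prof at x",x,[(y,samp(C+x*tx+y*tyy)) for y in range(44,72,2)])
for y in (-45,-30): print("x+ prof at y",y,[(x,samp(C+x*tx+y*tyy)) for x in range(80,110,2)])
hsv=cv2.cvtColor(im,cv2.COLOR_BGR2HSV);m=cv2.inRange(hsv,(105,80,20),(130,255,140))
n,l,st,ce=cv2.connectedComponentsWithStats(m)
for i in range(1,n):
    if st[i,4]>100: print("blue",st[i],ce[i],on(ce[i],31))
```

```text
22.7 [ 524.11858576 -379.70255059  165.80601484] 18.49325974982102 [-0.681  0.732  0.     0.001]
y- prof at x 15 [(-72, 127), (-70, 127), (-68, 126), (-66, 127), (-64, 127), (-62, 127), (-60, 117), (-58, 113), (-56, 137), (-54, 134), (-52, 141), (-50, 141), (-48, 140), (-46, 141)]
y- prof at x 75 [(-72, 125), (-70, 125), (-68, 125), (-66, 125), (-64, 125), (-62, 126), (-60, 122), (-58, 106), (-56, 139), (-54, 123), (-52, 137), (-50, 139), (-48, 140), (-46, 139)]
y+ prof at x 15 [(44, 134), (46, 135), (48, 137), (50, 111), (52, 92), (54, 88), (56, 91), (58, 107), (60, 122), (62, 69), (64, 71), (66, 71), (68, 72), (70, 72)]
y+ prof at x 75 [(44, 131), (46, 132), (48, 135), (50, 115), (52, 93), (54, 86), (56, 90), (58, 181), (60, 212), (62, 189), (64, 181), (66, 169), (68, 132), (70, 98)]
x+ prof at y -45 [(80, 137), (82, 138), (84, 138), (86, 137), (88, 138), (90, 135), (92, 97), (94, 116), (96, 139), (98, 119), (100, 127), (102, 127), (104, 127), (106, 125), (108, 123)]
x+ prof at y -30 [(80, 136), (82, 137), (84, 136), (86, 136), (88, 136), (90, 127), (92, 93), (94, 129), (96, 134), (98, 123), (100, 149), (102, 176), (104, 201), (106, 206), (108, 208)]
blue [ 331  159   39   40 1199] [349.70141785 178.64470392] [ 428.67201539 -380.18327595   31.        ]
```

step_arm:
  motion:
    - {"dr": [0, 0, 0], "slide": [0, 0, 10], "jaw": 12}
    - {"dr": [0, 0, 0], "slide": [0, 0, 28], "jaw": 12}
    - {"dr": [0, 0, 0], "slide": [0, 0, 50], "jaw": 12}
    - {"dr": [0, 0, 0], "slide": [0, 0, 70], "jaw": 12}
    - {"dr": [0, 0, 0], "slide": [0, 0, 87], "jaw": 12}
    - {"dr": [0, 0, 0], "slide": [0, 0, 98], "jaw": 12}
    - {"dr": [0, 0, 0], "slide": [0, 0, 105], "jaw": 12}
    - {"dr": [0, 0, 0], "slide": [0, 0, 107], "jaw": 12}

```text
clock: 23.75
position: [524.8, -379.2, 59.0]
ee_rot: [-0.682, 0.731, 0.0, 0.001]
contact_force: [-1.4, 0.2, -4.1]
gripper_width: 18.6
grasp_force: 59.0
```

step_arm:
  motion:
    - {"dr": [0, 0, 0], "slide": [0, 0, 0.5], "jaw": 12}
    - {"dr": [0, 0, 0], "slide": [0, 0, 1], "jaw": 12}
    - {"dr": [0, 0, 0], "slide": [0, 0, 1.5], "jaw": 12}
    - {"dr": [0, 0, 0], "slide": [0, 0, 2], "jaw": 12}
    - {"dr": [0, 0, 0], "slide": [0, 0, 2.5], "jaw": 12}
    - {"dr": [0, 0, 0], "slide": [0, 0, 3], "jaw": 12}
    - {"dr": [0, 0, 0], "slide": [0, 0, 3.5], "jaw": 12}
    - {"dr": [0, 0, 0], "slide": [0, 0, 4], "jaw": 12}

```text
clock: 24.75
position: [524.7, -379.2, 55.2]
ee_rot: [-0.682, 0.731, 0.0, 0.001]
contact_force: [-0.3, -0.3, -1.7]
gripper_width: 18.5
grasp_force: 59.3
```

step_arm:
  motion:
    - {"dr": [0, 0, 0], "slide": [0, 0, 0.2], "jaw": 12}
    - {"dr": [0, 0, 0], "slide": [0, 0, 0.4], "jaw": 12}
    - {"dr": [0, 0, 0], "slide": [0, 0, 0.6], "jaw": 12}
    - {"dr": [0, 0, 0], "slide": [0, 0, 0.8], "jaw": 12}
    - {"dr": [0, 0, 0], "slide": [0, 0, 1], "jaw": 12}
    - {"dr": [0, 0, 0], "slide": [0, 0, 1.2], "jaw": 12}
    - {"dr": [0, 0, 0], "slide": [0, 0, 1.4], "jaw": 12}
    - {"dr": [0, 0, 0], "slide": [0, 0, 1.5], "jaw": 12}

```text
clock: 25.75
position: [524.7, -379.3, 55.1]
ee_rot: [-0.682, 0.731, -0.0, 0.001]
contact_force: [-3.7, 2.5, 7.5]
gripper_width: 18.7
grasp_force: 60.6
```

The block is resting on the floor, with a contact force of about 10 N. Releasing.

step_arm:
  motion:
    - {"dr": [0, 0, 0], "slide": [0, 0, -0.6], "jaw": 12}
    - {"dr": [0, 0, 0], "slide": [0, 0, -1], "jaw": 17}
    - {"dr": [0, 0, 0], "slide": [0, 0, -1], "jaw": 22}
    - {"dr": [0, 0, 0], "slide": [0, 0, -1], "jaw": 28}
    - {"dr": [0, 0, 0], "slide": [0, 0, -1], "jaw": 36}
    - {"dr": [0, 0, 0], "slide": [0, 0, -1], "jaw": 44}
    - {"dr": [0, 0, 0], "slide": [0, 0, -3], "jaw": 46}
    - {"dr": [0, 0, 0], "slide": [0, 0, -12], "jaw": 46}

```text
clock: 26.75
position: [524.3, -379.0, 65.4]
ee_rot: [-0.682, 0.731, 0.001, 0.001]
contact_force: [0.2, -0.2, -0.9]
gripper_width: 45.9
grasp_force: 0.0
```

step_arm:
  motion:
    - {"dr": [0, 0, 0], "slide": [0, 0, -15], "jaw": 46}
    - {"dr": [0, 0, 0], "slide": [0, 0, -35], "jaw": 46}
    - {"dr": [0, 0, 0], "slide": [0, 0, -60], "jaw": 46}
    - {"dr": [0, 0, 0], "slide": [0, 0, -85], "jaw": 46}
    - {"dr": [0, 0, 0], "slide": [0, 0, -110], "jaw": 46}
    - {"dr": [0, 0, 0], "slide": [0, 0, -135], "jaw": 46}
    - {"dr": [0, 0, 0], "slide": [0, 0, -150], "jaw": 46}
    - {"dr": [0, 0, 0], "slide": [0, 0, -150], "jaw": 46}

```text
clock: 27.75
position: [525.0, -379.6, 217.4]
ee_rot: [-0.682, 0.731, -0.001, 0.002]
contact_force: [-0.2, 0.5, -0.3]
gripper_width: 46.3
grasp_force: 0.0
```

Run:
```python
from h import *
s=arm.read_state();im=optics.get_image("wrist");np.save("w10.npy",s,allow_pickle=True);cv2.imwrite("pics/w10.png",im);print(s["clock"],s["position"],s["contact_force"].round(1))
g=cv2.cvtColor(im,cv2.COLOR_BGR2GRAY)
def samp(p):
    u=wproj(p,s)[0].round().astype(int);return int(g[u[1],u[0]]) if 0<=u[0]<512 and 0<=u[1]<384 else -1
for z in (75,):
  B=np.array([524.7,-379.3,z])
  print("across",[(x,samp(B+x*tx)) for x in range(-24,25,2)]);print("along",[(y,samp(B+y*tyy)) for y in range(-56,57,4)])
t=optics.get_image("top");cv2.imwrite("pics/t3.png",t);a=cv2.imread("pics/top0.png")
d=cv2.absdiff(cv2.GaussianBlur(a,(3,3),0),cv2.GaussianBlur(t,(3,3),0)).max(2)
n,l,st,ce=cv2.connectedComponentsWithStats((d>40).astype('uint8'))
for i in range(1,n):
    if st[i,4]>12: print(st[i].tolist(),ce[i].round())
```

```text
27.75 [ 524.99725694 -379.6423733   217.44945818] [-0.2  0.5 -0.3]
across [(-24, 125), (-22, 136), (-20, 209), (-18, 218), (-16, 218), (-14, 217), (-12, 217), (-10, 148), (-8, 106), (-6, 107), (-4, 108), (-2, 110), (0, 108), (2, 107), (4, 107), (6, 107), (8, 102), (10, 109), (12, 123), (14, 123), (16, 123), (18, 125), (20, 186), (22, 212), (24, 211)]
along [(-56, 131), (-52, 125), (-48, 69), (-44, 106), (-40, 110), (-36, 110), (-32, 110), (-28, 110), (-24, 109), (-20, 110), (-16, 109), (-12, 109), (-8, 107), (-4, 108), (0, 108), (4, 107), (8, 172), (12, 185), (16, 184), (20, 185), (24, 185), (28, 186), (32, 186), (36, 186), (40, 187), (44, 193), (48, 198), (52, 197), (56, 197)]
[335, 131, 14, 15, 72] [341. 138.]
[337, 136, 28, 26, 393] [349. 149.]
[355, 136, 120, 132, 6038] [412. 197.]
[372, 143, 8, 4, 18] [376. 144.]
[330, 150, 5, 17, 69] [332. 159.]
[283, 159, 26, 11, 80] [295. 165.]
[315, 166, 29, 71, 298] [329. 203.]
[258, 168, 6, 5, 20] [260. 170.]
[229, 177, 5, 5, 15] [231. 179.]
[236, 176, 8, 7, 25] [240. 180.]
[96, 222, 196, 72, 3798] [167. 266.]
[311, 242, 17, 10, 129] [319. 246.]
[328, 251, 31, 46, 416] [347. 269.]
[314, 253, 10, 4, 24] [319. 255.]
[299, 254, 12, 23, 111] [304. 265.]
[0, 276, 50, 38, 1078] [ 19. 298.]
[214, 294, 9, 9, 41] [218. 298.]
[238, 295, 27, 8, 94] [249. 298.]
[308, 295, 22, 10, 104] [319. 299.]
[290, 300, 49, 25, 300] [316. 308.]
[209, 302, 62, 30, 1492] [240. 318.]
[301, 310, 19, 26, 275] [310. 321.]
[270, 317, 21, 16, 234] [280. 326.]
[204, 319, 3, 10, 22] [205. 324.]
[204, 331, 3, 7, 15] [205. 334.]
[330, 333, 16, 31, 135] [340. 344.]
[255, 339, 85, 45, 2255] [299. 362.]
[186, 345, 30, 39, 411] [201. 365.]
[242, 347, 17, 4, 45] [252. 348.]
[218, 350, 10, 6, 34] [223. 353.]
[246, 359, 8, 6, 34] [250. 362.]
[335, 369, 8, 15, 41] [339. 375.]
[220, 380, 5, 4, 15] [222. 382.]
```

Run:
```python
from h import *
a=cv2.imread("pics/scene0.png");b=optics.get_image("scene")
for im in(a,b):
    h=cv2.cvtColor(im,cv2.COLOR_BGR2HSV);m=cv2.inRange(h,(33,110,40),(60,255,255));m[:, :300]=0;m[:, 400:]=0
    n,l,st,ce=cv2.connectedComponentsWithStats(m);i=1+st[1:,4].argmax();print("bottle",st[i].tolist(),ce[i])
    m=cv2.inRange(h,(105,80,20),(130,255,140));m[:260]=0;m[310:]=0;m[:,:310]=0;m[:,360:]=0
    print("pot",np.argwhere(m).mean(0))
```

```text
bottle [333, 204, 17, 29, 286] [340.17132867 218.42307692]
pot [nan nan]
bottle [333, 204, 14, 30, 235] [338.19574468 218.3106383 ]
pot [nan nan]<stdin>:7: RuntimeWarning: Mean of empty slice.
  ret = um.true_divide(
```

The bottle has not moved, the block stands upright in the tray, and the arm is clear of everything.

```bash
python3 -c "
from bench import arm
print(arm.job_done())"
```

```text
the job is handed in; nothing more can be done
None
```

I unscrewed the clamp to its stop, pulled the block out, and set it down upright in the free half of the tray; everything is released and the job was handed in at about 28 s.

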